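# Load a blank in the bench engraver and set the stylus height with the gauge

### The arm

A 6-joint arm with a two-finger parallel gripper is mounted at the origin on the work surface. World frame = base frame: x ahead of the robot, y to its left, z up, the work surface at z = 0. Lengths are in mm, angles in rad, forces in N, time in s.
With the tool pointing down it reaches from about 350 to 975 mm from the base axis. Payload 7.1 kg.
Tool frame: the origin (TCP) lies at the very end of the fingers, on their centre line; the grasp point (between the pads) lies 19 mm behind it; z points along the fingers, y is the line along which they close (so a half turn about z gives the same grasp; the last joint's range is limited). The gripper opens to 88 mm and grips with 3 to 60 N. Pads are 20 mm wide; open, the fingers measure 115 mm over their backs; the gripper's body (75 mm by 178 mm) begins 61 mm behind the grasp point.
Start: joints at [-1.182, 0.423, 1.63, -0, 1.089, -0.019], TCP at [247.885, -573.723, 222.675] pointing down, gripper open.
Joint ranges: [-3, 3], [-0.9, 2.11], [0.09, 2.58], [-1.31, 4.45], [0.11, 2.69], [-2.54, 2.54]. Speed limits (rad/s): [2.39, 2.39, 3.01, 3.14, 3.14, 3.14].

### API

Orientations are given as a rotation vector (axis times angle).
In Python, from workcell import * gives the robot as it stands.
- The arm moves only by the tool step_arm, never from a script. Its argument "deltas" is a list of rows, each a list of 3 entries, a list of its own where there are three numbers: the shift along the tool's x, y, z in units of 300 mm (1.0 is 300 mm), then the turn, a rotation vector about the tool's x, y, z in units of 1.5 rad (1.0 is 1.5 rad), then the gripper command: -1 is shut, 1 is fully open, values between are in proportion. In form: [[[dx, dy, dz], [rx, ry, rz], gripper], ...]. A call has 1 to 20 rows; each row is the pose to reach, as a shift and turn from the pose commanded when the call began, along the tool's axes at that moment; what a row does not reach only later rows make up. A row lasts 1/12 s, in which the tool goes at most 41.7 mm and 7.16 degrees, less where a joint would pass 70% of its speed; a pose out of reach is approached as far as the arm can. A call with a number of a shift or a turn outside -1 to 1 is refused whole. A call with a gripper value outside its range is refused whole. The fingers move at their own pace and stop on an object; the grip force is fixed at half the most. Time passes only in rows, so rows that repeat a pose let the fingers close. It gives the time, the measured TCP pose, the force, the opening and the grip force at its end, in the units of the state.
- get_obs(): the state, without advancing time (a new reading comes with each control period).
- get_image(name): name is "scene" or "top" or "wrist"; returns a dict with "pixels" (420x560x3 uint8, red, green, blue), "fx", "fy", "cx", "cy" (pixels), "T" (4x4, takes a point from camera to world coordinates). Camera axes: x right, y down, z forward; pixel columns grow to the right and rows downward; lengths in mm; the calibration is good to about 2 mm. A picture is of the moment at which its call begins. There is no depth.
- close_job(): hands the job in; it is judged then, once.
The state is a dict: "t": time; "qpos": joint angles; "qvel": joint speeds; "joint_torque": joint torques, N m; "ee_pos": TCP position; "orientation": TCP orientation; "ft_force": force on the tool from outside, world axes, zero at the start; "moment": the same for the moment, N m; "width": finger opening in mm; "grasp_force": force on a finger pad.
Only numpy, scipy, OpenCV 4.12 (cv2) and the standard library are available. Lean on these libraries where they do the work, as an engineer would, in place of code of your own. Each camera call takes 0.05 s, during which the arm holds its last target. There are 200 camera calls.

### The job

Slide the loose aluminium blank along the engraver's bed into the sprung clamp until it is fully home against the end stop, and let it go. Then lay the brass setting gauge flat on the blank with its blade under the stylus, let go of it, and wind the handwheel until the stylus just drags on the blade: touching it, with the sprung stylus pushed up by no more than about a millimetre. Finally draw the gauge out, lay it back flat in its wooden tray, and leave the blank, the wheel setting and the other things on the bench as they are.

Things in the scene. Friction and masses are not known exactly. Their poses are not given: they have to be found in the camera images.
- engraver: Blue bench engraver, fixed; place and turn differ. Origin on the bench plane straight below the stylus; z up, x along the bed from the stylus outward (away from the column), y across the bed. Blue column x -130 to -70 mm, 70 wide, top at 206. Grey head with round motor and collar (radius up to 29) around the stylus axis, about 90 to 200 above the bench: keep the gripper clear of it
- home (a point): Point on the flat bed top, 50 mm above the bench, at engraver x 65, y 0, axes as the engraver's: the blank's origin when fully home, its length along x. Bed: table 120 wide for engraver x -50 to 50, then a support arm only 34 wide to x 165 (finger room beside it). On the table, 8 high: steel end stop (face at x -25) and fixed rail (face at y -25, x -27 to 45, slanted lead-in to 64)
- jaw (a joint): Sprung clamp jaw, dark steel bar 8 mm high on the bed's +y side, engraver x -10 to 40, with a slanted lead-in to x 60. Value in m: pressed back toward +y; 0 free (face at y 22, so 47 mm clear to the rail), 0.003 with the blank in, limit 0.008. Spring 3 N + 1.2 N/mm. It yields as the 50 mm wide blank is slid in along the bed from the outer end, then presses the blank on the rail
- blank: Loose aluminium flat bar 180 x 50 x 10 mm, about 0.24 kg, lying flat on the bench at first. Origin: centre of its underside; x along its length; both ends alike. Hold it across its 50 mm width, 30 to 45 mm outward of its middle, so the gripper stays clear of the head when the blank goes home
- gauge: Setting gauge, about 0.2 kg: brass blade 140 x 20 x 8 mm with a black upright grip, 26 along x, 16 along y, top 42 mm above the blade's underside. Origin: centre of the blade's underside; x along the blade, grip centre at x +56, plain end at x -70. In use it lies flat on the blank (underside 60 mm above the bench), grip outward, the stylus over the blade 5 to 30 mm from the plain end
- tray: Shallow dark wooden tray, fixed, 200 x 100 mm outside, walls 6 thick and 20 high, floor 6 mm above the bench. Origin: centre of its underside; x along its length. The gauge starts flat on its floor near the middle and goes back flat on its floor, anywhere inside the walls
- stylus (a joint): How far the spring-loaded stylus is pushed up into its collet, in m: 0 hanging free, limit 0.008. Spring 1.8 N + 1.2 N/mm. It rises only when its point bears on something: the first small rise, or a light pull felt on the gauge, means that it drags
- stylus_tip (a point): Point of the brass-tipped stylus, on the engraver's z axis (x 0, y 0); the narrow collet starts 22 mm above it. At first it hangs 11 to 14 mm above where the blank's top will be, which is 3 to 6 mm above the top of the gauge once laid there
- wheel_axis (a point): Point on the vertical axis of the black handwheel (90 mm across, top face 226 mm above the bench) on the column at engraver x -100, y 0, level with the middle of its grip. Clockwise seen from above lowers head and stylus 4 mm per turn, anticlockwise raises them. It stays where it is left; 0.06 N m turns it. At least 2 more turns are free either side of the setting
- wheel_grip (a point): Middle of the red upright crank grip on the handwheel (it revolves freely on its pin): 18 mm diameter, from 228 to 276 mm above the bench, 35 mm from the wheel axis, in a direction that differs each time. Hold it from above and carry it in a circle about the axis
- spray_can: Bystander: red spray can, 60 mm diameter, 150 mm tall
- driver: Bystander: screwdriver lying on the bench
- mug: Bystander: blue mug, 80 mm diameter, 90 mm tall
- offcut: Bystander: wooden offcut 140 x 60 x 22 mm
Things that resemble listed ones, but are neither listed nor needed, are in the scene too. There is more than one size of the blank; the job needs the largest. Leave any blue look-alike of the gauge alone.

How it is judged (in metres and radians):
On the way, in this order (a step that is already met when the one before it is completed fails the run):
1. the blank is fully home in the sprung clamp, flat, against the end stop and the fixed rail, and let go (x of blank in the frame of home between -0.003 and 0.003 m and y of blank in the frame of home between -0.002 and 0.002 m and z of blank in the frame of home between -0.002 and 0.002 m and angle between the x axis of blank and the x axis of home, either way round below 0.03 rad and contact force between the fingers and blank below 0.1 N), for 0.2 s.
2. the gauge lies flat on the blank with its blade under the stylus, let go, the stylus not yet touching it (x of blank in the frame of home between -0.003 and 0.003 m and y of blank in the frame of home between -0.002 and 0.002 m and z of blank in the frame of home between -0.002 and 0.002 m and angle between the x axis of blank and the x axis of home, either way round below 0.03 rad and x of stylus_tip in the frame of gauge between -0.068 and -0.03 m and y of stylus_tip in the frame of gauge between -0.009 and 0.009 m and z of gauge in the frame of home between 0.0085 and 0.0115 m and angle between gauge's own z axis and vertical below 0.05 rad and contact force between each of the fingers, stylus and gauge below 0.1 N), for 0.2 s.
3. the stylus just drags on the gauge: it bears on the blade and is pushed up by less than 1.5 mm (x of blank in the frame of home between -0.003 and 0.003 m and y of blank in the frame of home between -0.002 and 0.002 m and z of blank in the frame of home between -0.002 and 0.002 m and angle between the x axis of blank and the x axis of home, either way round below 0.03 rad and x of stylus_tip in the frame of gauge between -0.068 and -0.03 m and y of stylus_tip in the frame of gauge between -0.009 and 0.009 m and z of gauge in the frame of home between 0.0085 and 0.0115 m and angle between gauge's own z axis and vertical below 0.05 rad and contact force between the fingers and gauge below 0.1 N and contact force between stylus and gauge above 0.3 N and value of joint stylus below 0.0015 m), for 0.3 s.
At the end, for the whole second after the job is handed in: Blank at rest fully home in the clamp (3 mm along, 2 mm across, flat, square); stylus hanging free 8 mm above the blank (at most 1.7 mm under, 0.4 mm over); gauge flat and at rest on the tray floor inside the walls (middle within 30 mm along, 36 mm across) (x of blank in the frame of home between -0.003 and 0.003 m and y of blank in the frame of home between -0.002 and 0.002 m and z of blank in the frame of home between -0.002 and 0.002 m and angle between the x axis of blank and the x axis of home, either way round below 0.03 rad and z of stylus_tip in the frame of home between 0.0163 and 0.0184 m and x of gauge in the frame of tray between -0.03 and 0.03 m and y of gauge in the frame of tray between -0.036 and 0.036 m and z of gauge in the frame of tray below 0.008 m and angle between gauge's own z axis and vertical below 0.1 rad and linear speed of each of gauge, blank below 0.01 m/s); the robot touches nothing.
It fails at once if the stylus is driven hard down (pushed up by more than 4 mm) (value of joint stylus above 0.004 m).
It fails at once if a bystander is disturbed (moved more than 30 mm) (distance of any of spray_can, driver, mug, offcut from where it was at the start of the episode above 0.03 m).
It also fails if it takes over 72 s, if anything falls off the work surface, if the arm or the gripper's body presses on something with over 40 N, if the wrist force passes 120 N, or if a joint passes its speed limit or range.

## Working session

There is one attempt and no reset: what is moved stays moved. The work goes in short steps, Python scripts to look and compute and a tool call to move; the robot and the scene stay as the last step left them, time stands still between calls to the robot, and variables do not carry over. Pictures are saved under pics/ and viewed, at most 10 in all, crops included, and the job is handed in when it is done.

Besides the shell and the picture viewer there is one more tool, called after "Request:" as name(argument=value, ...), one argument or row to a line, values as JSON. step_arm: Moves the arm, as the interface text tells. Its arguments: {"type":"object","properties":{"deltas":{"type":"array","items":{"type":"array"}}},"required":["deltas"]}

```bash
mkdir -p pics; ls
python3 - <<'E'
from workcell import *
import cv2,numpy as np,pickle
o=get_obs();print(o['ee_pos'],o['orientation'],o['width'],o['t'])
d={}
for n in ("scene","top"):
    im=get_image(n);d[n]=im;cv2.imwrite(f"pics/{n}0.png",im["pixels"][:,:,::-1]);print(n,im['fx'],im['cx'],im['cy'],np.round(im['T'],3).tolist())
pickle.dump(d,open('im0.pkl','wb'))
E
```

```text
pics
[ 247.67745489 -573.24130207  221.91390796] [-3.07507172e+00 -6.35839750e-01  4.66185371e-04] 87.96710765828482 0.0
scene 448.1364883489005 272.88305193477646 212.19797217625322 [[-0.865, 0.298, -0.404, 1196.799], [0.502, 0.541, -0.675, 1125.656], [0.017, -0.786, -0.618, 1150.658], [0.0, 0.0, 0.0, 1.0]]
top 402.49654291500394 272.6959822576478 209.29782742567312 [[0.026, -0.991, 0.133, 422.664], [-0.999, -0.03, -0.03, 92.906], [0.033, -0.132, -0.991, 1295.12], [0.0, 0.0, 0.0, 1.0]]
```

View pics/top0.png

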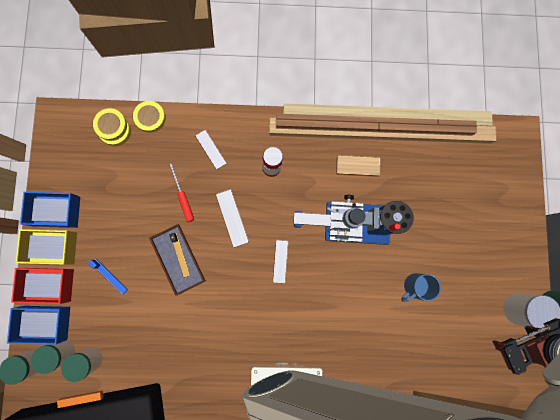

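View pics/scene0.png

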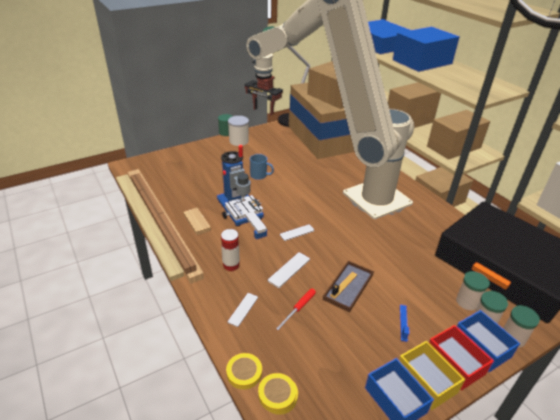

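```bash
cat > h.py <<'E'
import numpy as np,cv2
def px2w(im,u,v,z):
    T=im['T'];d=T[:3,:3]@np.array([(u-im['cx'])/im['fx'],(v-im['cy'])/im['fy'],1]);p=T[:3,3]
    return p+d*(z-p[2])/d[2]
def w2px(im,P):
    P=np.atleast_2d(P);c=(P-im['T'][:3,3])@im['T'][:3,:3]
    return np.c_[c[:,0]/c[:,2]*im['fx']+im['cx'],c[:,1]/c[:,2]*im['fy']+im['cy']]
E
python3 - <<'E'
import pickle,cv2
from h import *
d=pickle.load(open('im0.pkl','rb'));t=d['top'];p=t['pixels'][:,:,::-1]
a=cv2.resize(p[155:305,145:275],None,fx=4,fy=4,interpolation=cv2.INTER_CUBIC)
b=cv2.resize(p[185:260,285:425],None,fx=4,fy=4,interpolation=cv2.INTER_CUBIC)
cv2.imwrite('pics/a.png',a)
cv2.imwrite('pics/b.png',b)
# rects of bright aluminium
g=p.min(2);m=((g>150)).astype(np.uint8)
n,l,s,c=cv2.connectedComponentsWithStats(m[:300])
for i in range(1,n):
    if s[i,4]>150 and 180<c[i,0]<330 and 100<c[i,1]<300:
        q=np.argwhere(l==i)[:,::-1]; w=np.array([px2w(t,u,v,10)[:2] for u,v in q],np.float32)
        print(c[i],cv2.minAreaRect(w))
E
```

```text
[210.48565121 148.97350993] ((789.0040893554688, 262.9573669433594), (133.42913818359375, 37.62181091308594), 33.7325439453125)
[272.3992674  155.77655678] ((771.9237670898438, 61.173240661621094), (60.77774429321289, 59.083717346191406), 1.3244720697402954)
[231.7337884  217.88282139] ((564.8071899414062, 184.95021057128906), (179.9486083984375, 49.48384475708008), 20.602800369262695)
[322.25446429 217.75595238] ((575.4669799804688, -107.64231872558594), (71.55335235595703, 185.92776489257812), 1.647132158279419)
[280.05263158 261.29149798] ((430.4330139160156, 26.438905715942383), (37.00214385986328, 132.8991241455078), 87.01329040527344)
```

View pics/a.png

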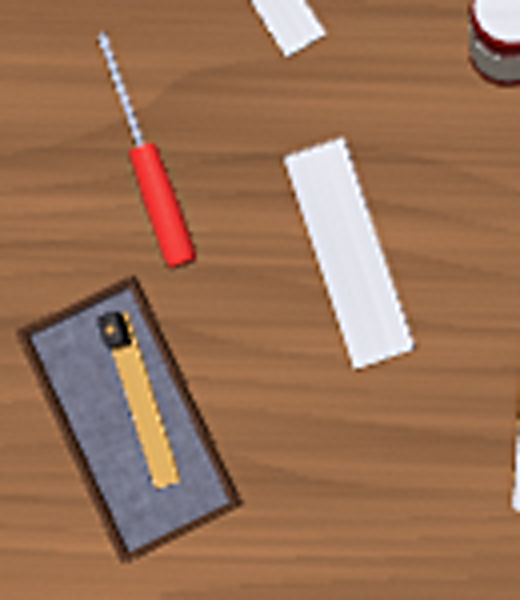

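View pics/b.png

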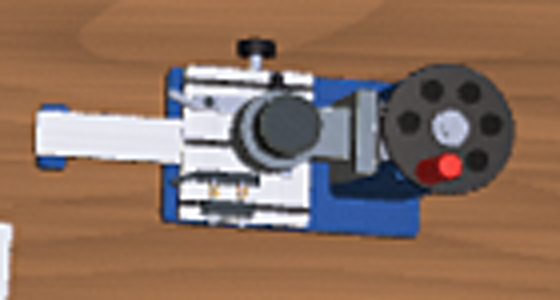

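The blanks are at px (210,149), at (232,218) and at (280,261). (232,218) measures 180x49.5 mm, so it is the one wanted. The brass gauge in the tray has its grip at (173,237) and its tip at (186,276); the blue look-alike at (108,276) is to be left alone. The engraver bed points left in the image, with the arm end at (295,219), the wheel at (397,217) and the red grip at about (395,227).

Run:
```python
import pickle,cv2
from h import *
d=pickle.load(open('im0.pkl','rb'));t=d['top']
f=lambda u,v,z:np.round(px2w(t,u,v,z)[:2],1)
B=lambda u,v:(285+u/4,185+v/4)
for n,u,v,z in [('tabTL',187,66,50),('tabBL',180,222,50),('tabTR',313,75,50),('tabBR',309,228,50),('armT',38,113,50),('armB',37,155,50),('armT2',183,120,50),('armB2',183,162,50),('wheel',450,127,226),('gripTop',450,165,276)]: print(n,f(*B(u,v),z))
A=lambda u,v:(145+u/4,155+v/4)
for n,u,v,z in [('grip',114,329,48),('bladeEndL',154,488,14),('bladeEndR',179,483,14),('tr1',134,277,20),('tr2',19,331,20),('tr3',125,562,20),('tr4',241,504,20)]: print(n,f(*A(u,v),z))
```

```text
tabTL [ 620.5 -129.6]
tabBL [ 497.8 -125. ]
tabTR [ 616.4 -229.5]
tabBR [ 495.9 -225.9]
armT [579.7 -12.9]
armB [546.8 -12.7]
armT2 [ 577.6 -126.8]
armB2 [ 544.6 -127. ]
wheel [ 556.4 -277.1]
gripTop [ 525.5 -259.4]
grip [494.5 358.2]
bladeEndL [373.5 327.2]
bladeEndR [377.8 308.1]
tr1 [537.5 350.9]
tr2 [492.5 437.9]
tr3 [316.9 345.3]
tr4 [363.1 258.4]
```

Request:
step_arm(
  deltas=[
    [[0.97,-0.97,-0.36],[0,0,0],1],
    [[0.97,-0.97,-0.36],[0,0,0],1],
    [[0.97,-0.97,-0.36],[0,0,0],1],
    [[0.97,-0.97,-0.36],[0,0,0],1],
    [[0.97,-0.97,-0.36],[0,0,0],1],
    [[0.97,-0.97,-0.36],[0,0,0],1],
    [[0.97,-0.97,-0.36],[0,0,0],1],
    [[0.97,-0.97,-0.36],[0,0,0],1],
    [[0.97,-0.97,-0.36],[0,0,0],1],
    [[0.97,-0.97,-0.36],[0,0,0],1],
    [[0.97,-0.97,-0.36],[0,0,0],1],
    [[0.97,-0.97,-0.36],[0,0,0],1],
    [[0.97,-0.97,-0.36],[0,0,0],1],
  ],
)

```text
t: 1.18
ee_pos: [399.5, -191.2, 330.4]
orientation: [3.076, 0.639, -0.001]
ft_force: [-0.5, 0.1, -0.3]
width: 88.2
grasp_force: 0.0
```

```bash
cat >> h.py <<'E'
from scipy.spatial.transform import Rotation as R
from workcell import get_obs,get_image
def down(phi):
    c,s=np.cos(np.radians(phi)),np.sin(np.radians(phi))
    return np.array([[c,s,0],[s,-c,0],[0,0,-1.]])
def plan(*tg,start=None):
    o=get_obs();p=np.array(o['ee_pos']);Rc=R.from_rotvec(o['orientation']).as_matrix()
    if start: p=np.array(start[:3]);Rc=down(start[3])
    print('t%.2f'%o['t'],'at',np.round(p,1),'phi %.2f'%np.degrees(np.arctan2(Rc[1,0],Rc[0,0])),'q',np.round(o['qpos'],2),'F',np.round(o['ft_force'],1),'w %.1f g %.1f'%(o['width'],o['grasp_force']))
    for x,y,z,phi in tg:
        d=Rc.T@(np.array([x,y,z])-p)/300; r=R.from_matrix(Rc.T@down(phi)).as_rotvec()/1.5
        print(' d',np.round(d,4),'r',np.round(r,4),'rows %.1f'%max(np.linalg.norm(d)*300/41.7,np.degrees(np.linalg.norm(r)*1.5)/7.16))
E
python3 - <<'E'
from h import *
import pickle
im=get_image('wrist');pickle.dump(im,open('w1.pkl','wb'));cv2.imwrite('pics/w1.png',im['pixels'][:,:,::-1])
Rc=R.from_rotvec(get_obs()['orientation']).as_matrix();print(np.round(Rc.T@(im['T'][:3,3]-get_obs()['ee_pos'])),np.round(Rc.T@im['T'][:3,:3],2),im['fx'])
print(np.round(w2px(im,[[558.6,-177.3,60],[561,-75,50],[563,-13,50],[556,-277,226],[600,198,10]])))
plan((599.4,198,330,20.6),(599.4,198,100,20.6))
E
```

```text
[  83.   -1. -162.] [[ 0.   -0.95 -0.3 ]
 [ 1.    0.    0.  ]
 [-0.   -0.3   0.95]] 357.44513606157886
[[ 320.   30.]
 [ 235.  -12.]
 [ 182.  -41.]
 [ 479.   55.]
 [  15. -155.]]
t1.23 at [ 399.1 -191.7  330.1] phi 23.38 q [-0.47  0.02  1.89 -0.    1.23  0.69] F [-0.2  0.8  0.1] w 88.0 g 0.0
 d [ 1.1282e+00 -9.2770e-01 -3.0000e-04] r [-0.0002  0.0006  0.0323] rows 10.5
 d [ 1.1289 -0.9274  0.7663] r [-0.0002  0.0006  0.0323] rows 11.9
```

Request:
step_arm(
  deltas=[
    [[0.97,-0.8,0.2],[0,0,0.032],1],
    [[0.97,-0.8,0.2],[0,0,0.032],1],
    [[0.97,-0.8,0.2],[0,0,0.032],1],
    [[0.97,-0.8,0.2],[0,0,0.032],1],
    [[0.97,-0.8,0.2],[0,0,0.032],1],
    [[0.97,-0.8,0.2],[0,0,0.032],1],
    [[0.97,-0.8,0.2],[0,0,0.032],1],
    [[0.97,-0.8,0.2],[0,0,0.032],1],
    [[0.97,-0.8,0.2],[0,0,0.032],1],
    [[0.97,-0.8,0.2],[0,0,0.032],1],
    [[0.97,-0.8,0.2],[0,0,0.032],1],
  ],
)

```text
t: 2.15
ee_pos: [572.2, 144.5, 268.6]
orientation: [3.09, 0.563, -0.004]
ft_force: [-0.5, -0.3, 0.1]
width: 88.0
grasp_force: 0.0
```

Run:
```python
from h import *
import pickle
im=get_image('wrist');pickle.dump(im,open('w2.pkl','wb'));p=im['pixels'];cv2.imwrite('pics/w2.png',p[:,:,::-1])
m=((p.min(2)>150)&(p.max(2).astype(int)-p.min(2)<35)).astype(np.uint8)
n,l,s,c=cv2.connectedComponentsWithStats(m)
for i in range(1,n):
    if s[i,4]>600:
        q=np.argwhere(l==i)[:,::-1]; print(s[i],cv2.minAreaRect(np.array([px2w(im,u,v,10)[:2] for u,v in q],np.float32)))
plan((599.4,198,60,20.6),(599.4,198,3,20.6))
```

```text
[ 421    0   78   76 4803] ((773.3373413085938, 9.238040924072266), (73.2110824584961, 81.39085388183594), 20.67945671081543)
[ 215   82   47  151 6392] ((564.52880859375, 185.83090209960938), (178.1778106689453, 50.06734085083008), 20.684354782104492)
[ 393  214  167   92 4854] ((550.24560546875, -146.19192504882812), (236.2006072998047, 64.42271423339844), 87.79747009277344)
[ 287  249   67   89 2405] ((432.9139709472656, 28.579853057861328), (36.68315124511719, 132.34527587890625), 86.99940490722656)
t2.20 at [571.5 143.2 269.1] phi 20.60 q [ 0.23  0.32  1.67 -0.    1.16  1.44] F [ 0.5 -0.1  0.6] w 87.9 g 0.0
 d [ 0.1533 -0.1382  0.6966] r [0.0001 0.002  0.    ] rows 5.2
 d [ 0.1538 -0.1383  0.8866] r [0.0001 0.002  0.    ] rows 6.5
```

View pics/w2.png

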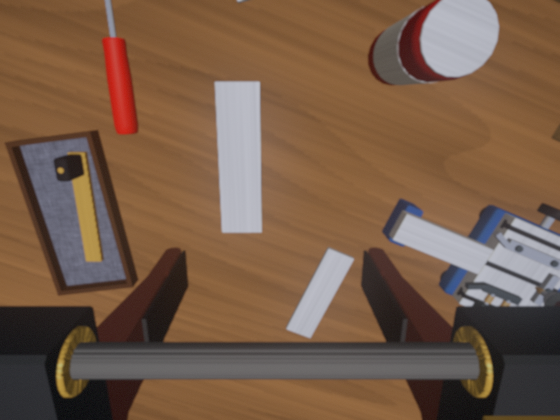

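The picture shows the blank at px (240,157), the gauge in its tray at (82,205) and the spray can at (440,40). The wrist and top fixes agree, so I go down to grasp the blank.

Request:
step_arm(
  deltas=[
    [[0.155,-0.14,0.3],[0,0,0],1],
    [[0.155,-0.14,0.5],[0,0,0],1],
    [[0.155,-0.14,0.7],[0,0,0],1],
    [[0.155,-0.14,0.8],[0,0,0],1],
    [[0.155,-0.14,0.886],[0,0,0],1],
    [[0.155,-0.14,0.886],[0,0,0],1],
    [[0.155,-0.14,0.886],[0,0,0],-1],
    [[0.155,-0.14,0.886],[0,0,0],-1],
    [[0.155,-0.14,0.886],[0,0,0],-1],
    [[0.155,-0.14,0.886],[0,0,0],-1],
    [[0.155,-0.14,0.886],[0,0,0],-1],
    [[0.155,-0.14,0.886],[0,0,0],-1],
  ],
)

```text
t: 3.2
ee_pos: [600.6, 199.0, 5.6]
orientation: [3.091, 0.56, 0.001]
ft_force: [-1.2, 2.1, 0.1]
width: 50.9
grasp_force: 0.5
```

Run:
```python
from h import *
import pickle
im=pickle.load(open('w2.pkl','rb'))
# engraver x=165 end and arm/table corners check from this view at z=50
for u,v in [(398,211),(388,237)]: print(np.round(px2w(im,u,v,50),1))
plan((599.4,198,110,20.6),(567,140,110,55),(563.5,50,100,88.5))
```

```text
[582.9   0.7  50. ]
[550.8  -2.7  50. ]
t3.20 at [600.6 199.    5.6] phi 20.53 q [ 0.3   0.73  1.7  -0.    0.71  1.51] F [-1.2  2.1  0.1] w 50.9 g 0.5
 d [-0.0046  0.0019 -0.3481] r [ 0.0001 -0.0004 -0.0008] rows 2.5
 d [-0.1736  0.145  -0.3481] r [ 2.00e-04 -3.00e-04 -4.01e-01] rows 4.8
 d [-0.2898  0.4219 -0.3148] r [ 3.000e-04 -3.000e-04 -7.908e-01] rows 9.5
```

Request:
step_arm(
  deltas=[
    [[0,0,0],[0,0,0],-1],
    [[0,0,0],[0,0,0],-1],
    [[0,0,0],[0,0,0],-1],
    [[0,0,-0.1],[0,0,0],-1],
    [[0,0,-0.2],[0,0,0],-1],
    [[-0.04,0.06,-0.3],[0,0,-0.08],-1],
    [[-0.09,0.12,-0.315],[0,0,-0.16],-1],
    [[-0.13,0.18,-0.315],[0,0,-0.24],-1],
    [[-0.17,0.23,-0.315],[0,0,-0.32],-1],
    [[-0.2,0.28,-0.315],[0,0,-0.4],-1],
    [[-0.23,0.33,-0.315],[0,0,-0.48],-1],
    [[-0.26,0.38,-0.315],[0,0,-0.56],-1],
    [[-0.29,0.42,-0.315],[0,0,-0.64],-1],
    [[-0.29,0.42,-0.315],[0,0,-0.72],-1],
    [[-0.29,0.42,-0.315],[0,0,-0.79],-1],
    [[-0.29,0.42,-0.315],[0,0,-0.79],-1],
    [[-0.29,0.42,-0.315],[0,0,-0.79],-1],
  ],
)

```text
t: 4.62
ee_pos: [563.0, 51.9, 99.2]
orientation: [-2.253, -2.189, 0.0]
ft_force: [-0.0, 0.1, -2.2]
width: 49.4
grasp_force: 30.0
```

Run:
```python
from h import *
import pickle
im=get_image('wrist');pickle.dump(im,open('w3.pkl','wb'));cv2.imwrite('pics/w3.png',im['pixels'][:,:,::-1])
a=get_image('top');pickle.dump(a,open('t3.pkl','wb'))
plan((564.1,31,60,88.5))
```

```text
t4.72 at [563.1  52.   99.2] phi 88.36 q [0.07 0.51 1.84 0.   0.79 0.1 ] F [ 0.  1. -2.] w 49.5 g 30.0
 d [-0.0699  0.0054  0.1307] r [-0.0002 -0.0001 -0.0016] rows 1.1
```

View pics/w3.png

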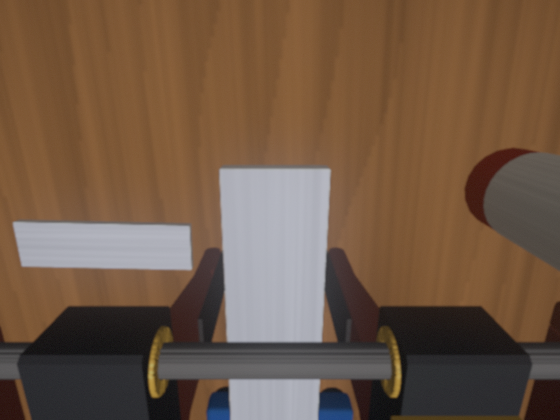

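Run:
```python
from h import *
import pickle
im=pickle.load(open('w3.pkl','rb'))
print(im['cx'],im['cy'])
for z in (20,45): print('foot',z,[np.round(px2w(im,u,408,z)[:2],1) for u in(208,352)])
print('blank',[np.round(px2w(im,u,v,103.5)[:2],1) for u,v in((222,170),(328,170),(230,408),(319,408))])
p=im['pixels'].astype(int);m=(p[:,:,2]>p[:,:,0]+40)
for v in (400,410,418): 
    q=np.where(m[v])[0]; print(v,q.min() if len(q) else 0,q.max() if len(q) else 0)
```

```text
274.16771118437833 207.70931686383133
foot 20 [array([ 501.7, -118.6]), array([ 624.7, -122.1])]
foot 45 [array([508.3, -92.3]), array([618.6, -95.4])]
blank [array([541.4, 103.5]), array([588.6, 102.1]), array([536.2, -31.1]), array([585.8, -32.5])]
400 213 347
410 208 351
418 208 351
```

Run:
```python
from h import *
import pickle
t0=pickle.load(open('im0.pkl','rb'))['top'];t3=pickle.load(open('t3.pkl','rb'));w2=pickle.load(open('w2.pkl','rb'))
def edges(im,y,z,xc,hw):
    xs=np.arange(xc-hw-15,xc+hw+15,0.25)
    uv=w2px(im,np.c_[xs,np.full_like(xs,y),np.full_like(xs,z)]).astype(np.float32)
    g=cv2.remap(im['pixels'].min(2).astype(np.float32),uv[:,0][None],uv[:,1][None],cv2.INTER_LINEAR)[0]
    mid=np.median(g[abs(xs-xc)<hw*.6]); thr=(mid+60)/2
    i=np.where(g>thr)[0]
    return round(xs[i[0]],1),round(xs[i[-1]],1)
print('arm top cam');[print(y,edges(t0,y,50,562,17)) for y in range(-115,-15,12)]
print('arm w2');[print(y,edges(w2,y,50,562,17)) for y in range(-105,-15,12)]
print('blank t3');[print(y,edges(t3,y,103.7,563,25)) for y in range(-30,110,15)]
```

```text
arm top cam
-115 (np.float64(545.0), np.float64(579.5))
-103 (np.float64(546.5), np.float64(580.0))
-91 (np.float64(546.8), np.float64(581.0))
-79 (np.float64(546.5), np.float64(581.5))
-67 (np.float64(546.5), np.float64(581.5))
-55 (np.float64(548.0), np.float64(581.8))
-43 (np.float64(548.5), np.float64(582.8))
-31 (np.float64(548.2), np.float64(582.5))
-19 (np.float64(548.5), np.float64(582.8))
arm w2
-105 (np.float64(546.0), np.float64(581.5))
-93 (np.float64(546.5), np.float64(581.8))
-81 (np.float64(546.8), np.float64(582.2))
-69 (np.float64(547.0), np.float64(582.8))
-57 (np.float64(547.5), np.float64(583.0))
-45 (np.float64(548.0), np.float64(583.5))
-33 (np.float64(548.5), np.float64(584.0))
-21 (np.float64(549.0), np.float64(584.5))
blank t3
-30 (np.float64(523.0), np.float64(602.8))
-15 (np.float64(523.0), np.float64(602.8))
0 (np.float64(523.0), np.float64(602.8))
15 (np.float64(523.0), np.float64(602.8))
30 (np.float64(523.0), np.float64(602.8))
45 (np.float64(523.0), np.float64(602.8))
60 (np.float64(523.0), np.float64(602.8))
75 (np.float64(523.0), np.float64(602.8))
90 (np.float64(523.0), np.float64(602.8))
105 (np.float64(523.0), np.float64(588.0))
```

Request:
step_arm(
  deltas=[
    [[-0.07,0.015,0.05],[0,0,0.004],-1],
    [[-0.07,0.015,0.1],[0,0,0.004],-1],
    [[-0.07,0.015,0.137],[0,0,0.004],-1],
    [[-0.07,0.015,0.137],[0,0,0.004],-1],
    [[-0.07,0.015,0.142],[0,0,0.004],-1],
    [[-0.07,0.015,0.142],[0,0,0.004],-1],
  ],
)

```text
t: 5.22
ee_pos: [567.2, 31.0, 56.9]
orientation: [-2.257, -2.185, 0.0]
ft_force: [-0.3, 0.5, -2.5]
width: 49.5
grasp_force: 30.0
```

Run:
```python
from h import *
plan((567.1,30.8,55,88.0))
```

```text
t5.22 at [567.2  31.   56.9] phi 88.16 q [0.03 0.58 1.85 0.   0.72 0.07] F [-0.3  0.5 -2.5] w 49.5 g 30.0
 d [-0.0007 -0.0004  0.0063] r [-0.0001 -0.0001  0.0019] rows 0.0
```

Request:
step_arm(
  deltas=[
    [[0,0,0.004],[0,0,0.002],-1],
    [[0,0,0.004],[0,0,0.002],-1],
    [[0,0,0.004],[0,0,0.002],-1],
  ],
)

```text
t: 5.47
ee_pos: [567.5, 30.8, 56.1]
orientation: [2.259, 2.182, 0.001]
ft_force: [-0.1, 0.2, -2.2]
width: 49.3
grasp_force: 30.0
```

Request:
step_arm(
  deltas=[
    [[0,0,0.004],[0,0,0],-1],
    [[0,0,0.004],[0,0,0],-1],
    [[0,0,0.004],[0,0,0],-1],
  ],
)

```text
t: 5.72
ee_pos: [567.6, 30.8, 54.9]
orientation: [2.26, 2.182, 0.001]
ft_force: [-0.4, 3.5, 2.6]
width: 49.7
grasp_force: 30.0
```

Request:
step_arm(
  deltas=[
    [[-0.02,0,0],[0,0,0],-1],
    [[-0.04,0,0],[0,0,0],-1],
    [[-0.06,0,0],[0,0,0],-1],
    [[-0.08,0,0],[0,0,0],-1],
    [[-0.1,0,0],[0,0,0],-1],
    [[-0.12,0,0],[0,0,0],-1],
  ],
)

```text
t: 6.22
ee_pos: [567.2, -4.8, 55.5]
orientation: [2.261, 2.18, 0.005]
ft_force: [0.5, 16.9, 7.9]
width: 49.5
grasp_force: 30.0
```

Request:
step_arm(
  deltas=[
    [[-0.02,0,0],[0,0,0],-1],
    [[-0.04,0,0],[0,0,0],-1],
    [[-0.06,0,0],[0,0,0],-1],
    [[-0.08,0,0],[0,0,0],-1],
    [[-0.1,0,0],[0,0,0],-1],
    [[-0.12,0,0],[0,0,0],-1],
    [[-0.14,0,0],[0,0,0],-1],
    [[-0.16,0,0],[0,0,0],-1],
    [[-0.18,0,0],[0,0,0],-1],
    [[-0.2,0,0],[0,0,0],-1],
  ],
)

```text
t: 7.05
ee_pos: [564.5, -63.4, 55.5]
orientation: [-2.26, -2.18, -0.005]
ft_force: [0.6, 18.5, 11.5]
width: 49.4
grasp_force: 30.0
```

Run:
```python
from h import *
plan((563.4,-74.5,55,88.0))
```

```text
t7.05 at [564.5 -63.4  55.5] phi 87.93 q [-0.13  0.58  1.85  0.01  0.71 -0.1 ] F [ 0.6 18.5 11.5] w 49.4 g 30.0
 d [-0.037  -0.0022  0.0014] r [ 0.0008 -0.0022 -0.0008] rows 0.3
```

Request:
step_arm(
  deltas=[
    [[-0.015,0,-0.003],[0,0,0],-1],
    [[-0.03,0,-0.003],[0,0,0],-1],
    [[-0.03,0,-0.003],[0,0,0],-1],
    [[-0.03,0,-0.003],[0,0,0],-1],
  ],
)

```text
t: 7.38
ee_pos: [564.1, -71.6, 55.5]
orientation: [-2.261, -2.177, -0.006]
ft_force: [2.3, 21.8, 3.7]
width: 49.5
grasp_force: 30.0
```

Run:
```python
from h import *
import pickle
plan((563.4,-74.5,55,88.0))
im=get_image('wrist');pickle.dump(im,open('w4.pkl','wb'));cv2.imwrite('pics/w4.png',im['pixels'][:,:,::-1])
im=get_image('top');pickle.dump(im,open('t4.pkl','wb'))
```

```text
t7.38 at [564.1 -71.6  55.5] phi 87.82 q [-0.15  0.58  1.85  0.01  0.71 -0.12] F [ 2.3 21.8  3.7] w 49.5 g 30.0
 d [-0.0096 -0.0018  0.0018] r [ 0.0006 -0.003  -0.0021] rows 0.1
```

View pics/w4.png

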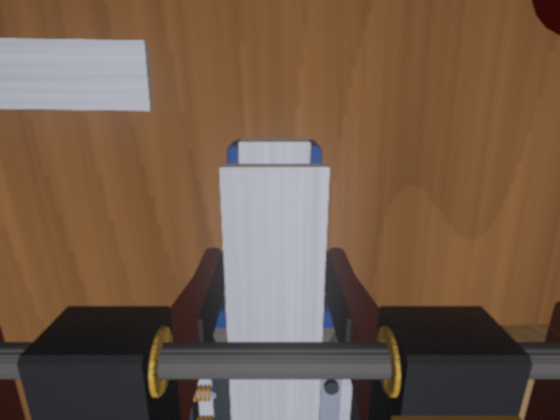

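```bash
cat > gap.py <<'E'
from h import *
import pickle,sys
im=pickle.load(open(sys.argv[1],'rb'));g=im['pixels'].min(2).astype(float)
c=g[:,262:288].mean(1); d=np.diff(c)
r=[(i,round(d[i],0)) for i in range(100,200) if abs(d[i])>12];print(r)
print('armend',px2w(im,275,float(sys.argv[2]),50)[:2],'blankend',px2w(im,275,float(sys.argv[3]),60)[:2])
E
python3 gap.py w4.pkl 141.5 167
```

```text
[(140, np.float64(27.0)), (141, np.float64(32.0)), (142, np.float64(12.0)), (162, np.float64(-18.0)), (163, np.float64(-26.0)), (164, np.float64(-15.0)), (165, np.float64(17.0)), (166, np.float64(31.0)), (167, np.float64(14.0))]
armend [567.01450924  -9.38626676] blankend [566.61242947 -19.43892429]
```

Request:
step_arm(
  deltas=[
    [[-0.005,0,-0.001],[0,0,0],-1],
    [[-0.01,0,-0.001],[0,0,0],-1],
    [[-0.01,0,-0.001],[0,0,0],-1],
    [[-0.01,0,-0.001],[0,0,0],-1],
  ],
)

```text
t: 7.82
ee_pos: [564.1, -72.0, 55.6]
orientation: [-2.259, -2.176, -0.009]
ft_force: [5.6, 36.1, 0.9]
width: 49.5
grasp_force: 30.0
```

Request:
step_arm(
  deltas=[
    [[-0.006,0,0],[0,0,0],-1],
    [[-0.006,0,0],[0,0,0],-1],
    [[-0.006,0,0],[0,0,0],-1],
  ],
)

```text
t: 8.07
ee_pos: [564.0, -73.6, 55.6]
orientation: [-2.259, -2.177, -0.009]
ft_force: [5.0, 37.2, 1.1]
width: 49.7
grasp_force: 30.0
```

Request:
step_arm(
  deltas=[
    [[0.005,0,0],[0,0,0],1],
    [[0.005,0,0],[0,0,0],1],
    [[0.005,0,0],[0,0,0],1],
    [[0.005,0,0],[0,0,0],1],
    [[0.05,0,-0.1],[0,0,0],1],
    [[0.1,0,-0.2],[0,0,0],1],
    [[0.2,0,-0.3],[0,0,0],1],
    [[0.3,0,-0.4],[0,0,0],1],
    [[0.3,0,-0.4],[0,0,0],1],
    [[0.3,0,-0.4],[0,0,0],1],
  ],
)

```text
t: 8.9
ee_pos: [567.7, 11.2, 177.4]
orientation: [2.256, 2.182, 0.004]
ft_force: [-0.0, -1.2, -0.3]
width: 87.8
grasp_force: 0.0
```

Run:
```python
from h import *
import pickle
plan((485,355,230,20))
im=get_image('wrist');pickle.dump(im,open('w5.pkl','wb'));cv2.imwrite('pics/w5.png',im['pixels'][:,:,::-1])
im=get_image('top');pickle.dump(im,open('t5.pkl','wb'))
```

```text
t8.90 at [567.7  11.2 177.4] phi 88.09 q [-0.    0.4   1.8  -0.    0.95  0.03] F [-0.  -1.2 -0.3] w 87.8 g 0.0
 d [ 1.1361 -0.313  -0.1767] r [ 0.0025 -0.0015  0.7923] rows 9.5
```

View pics/w5.png

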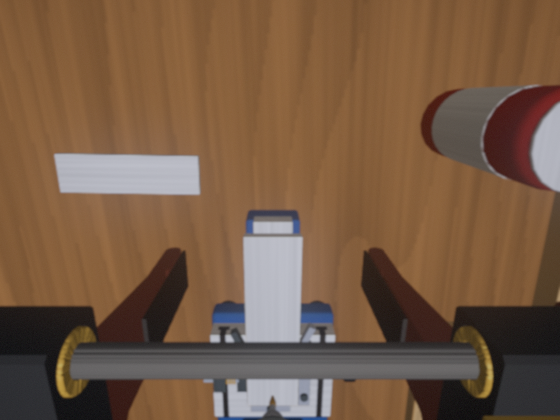

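The picture shows the blank seated between rail and jaw (x 245-302, outer end row 236), the arm end at row 222 and the stylus point at (272,400).

Request:
step_arm(
  deltas=[
    [[0.98,-0.25,-0.07],[0,0,0.8],1],
    [[0.98,-0.25,-0.07],[0,0,0.8],1],
    [[0.98,-0.25,-0.07],[0,0,0.8],1],
    [[0.98,-0.25,-0.07],[0,0,0.8],1],
    [[0.98,-0.25,-0.07],[0,0,0.8],1],
    [[0.98,-0.25,-0.07],[0,0,0.8],1],
    [[0.98,-0.25,-0.07],[0,0,0.8],1],
    [[0.98,-0.25,-0.07],[0,0,0.8],1],
    [[0.98,-0.25,-0.07],[0,0,0.8],1],
    [[0.98,-0.25,-0.07],[0,0,0.8],1],
    [[0.98,-0.25,-0.07],[0,0,0.8],1],
    [[0.98,-0.25,-0.07],[0,0,0.8],1],
  ],
)

```text
t: 10.0
ee_pos: [501.6, 305.8, 194.9]
orientation: [3.096, 0.527, -0.004]
ft_force: [-0.2, 0.3, 0.9]
width: 87.6
grasp_force: 0.0
```

Run:
```python
from h import *
import pickle
im=pickle.load(open('w5.pkl','rb'));g=im['pixels'].min(2).astype(float)
c=g[:,262:284].mean(1);d=np.diff(c);print([(i,round(d[i])) for i in range(200,250) if abs(d[i])>12])
for n,im in (('w5',im),('t5',pickle.load(open('t5.pkl','rb')))):
  for y in (-110,-100,-60,-50,-40,-30):
    xs=np.arange(525,605,.25);uv=w2px(im,np.c_[xs,xs*0+y,xs*0+60]).astype(np.float32)
    l=cv2.remap(im['pixels'].min(2).astype(np.float32),uv[:,0][None],uv[:,1][None],1)[0]
    i=np.where(l>(l[150:180].mean()+60)/2)[0]; print(n,y,xs[i[0]],xs[i[-1]])
im=get_image('wrist');pickle.dump(im,open('w6.pkl','wb'))
cv2.imwrite('pics/w6.png',im['pixels'][:,:,::-1])
plan((494.5,358.2,150,18.85))
h=cv2.cvtColor(im['pixels'],cv2.COLOR_RGB2HSV);m=cv2.inRange(h,(18,110,110),(30,255,255))
n,l,s,c=cv2.connectedComponentsWithStats(m);i=1+np.argmax(s[1:,4]);q=np.argwhere(l==i)[:,::-1]
print(s[i],cv2.minAreaRect(np.array([px2w(im,u,v,14)[:2] for u,v in q],np.float32)))
m=(im['pixels'].max(2)<45).astype(np.uint8)
n,l,s,c=cv2.connectedComponentsWithStats(m)
for i in range(1,n):
  if s[i,4]>150: print(s[i],c[i],px2w(im,*c[i],48)[:2])
```

```text
[(215, 18), (216, 12), (220, 28), (221, 32), (222, 13), (232, -24), (233, -29), (235, 26), (236, 33), (237, 13)]
w5 -110 537.0 599.5
w5 -100 538.0 588.25
w5 -60 539.25 590.0
w5 -50 539.75 590.25
w5 -40 540.0 590.5
w5 -30 540.25 590.75
t5 -110 525.0 604.75
t5 -100 525.0 604.75
t5 -60 525.0 604.75
t5 -50 525.0 604.75
t5 -40 525.0 604.75
t5 -30 525.0 604.75
t10.05 at [501.7 305.8 195.2] phi 19.36 q [ 0.53  0.4   1.73 -0.    1.01  1.76] F [ 0.3 -0.  -0.2] w 88.0 g 0.0
 d [ 0.0355 -0.1728  0.1505] r [0.0004 0.0016 0.0059] rows 1.7
[ 206  155   28  130 1969] ((444.06134033203125, 343.7503967285156), (139.0630340576172, 19.605533599853516), 20.508630752563477)
[ 144  266   43   77 1563] [164.65003199 306.04734485] [355.97875355 369.3514976 ]
[371 289  34  54 943] [388.87804878 317.08271474] [417.81941281 154.55862163]
[   0  308  114  112 5701] [ 53.90457814 354.22083845] [262.01703369 463.78607937]
[ 436  308  124  112 4637] [498.17899504 363.05952124] [404.70456587  22.78979314]
```

View pics/w6.png

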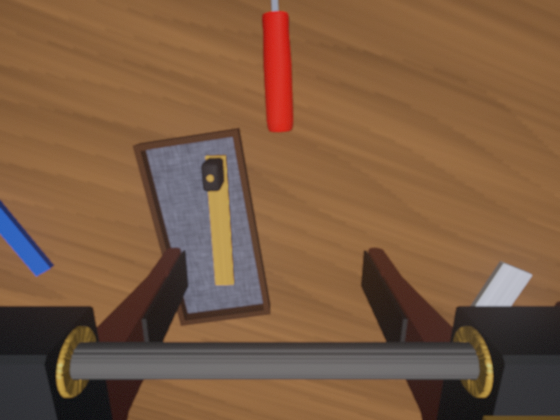

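The picture shows the brass gauge in its tray, grip top at (211,175), blade bottom end at (224,285). The driver (278,70) and the blue look-alike (20,240) are to be left alone.

Run:
```python
from h import *
import pickle
im=pickle.load(open('w6.pkl','rb'))
h=cv2.cvtColor(im['pixels'],cv2.COLOR_RGB2HSV);m=cv2.inRange(h,(15,100,90),(32,255,255))
R_=[];C=[]
for v in range(200,280,4):
    q=np.where(m[v,190:250])[0]+190; R_.append(px2w(im,q.max()+.5,v,14)[:2]); C.append(px2w(im,(q.max()+q.min())/2,v,14)[:2])
for P in (R_,C):
    P=np.float32(P);l=cv2.fitLine(P,2,0,.01,.01).ravel();print(np.degrees(np.arctan2(l[1],l[0]))%180,l[2:])
a=np.radians(20);e=np.array([np.cos(a),np.sin(a)])
print('end', px2w(im,224.5,285.5,14)[:2], 'far',px2w(im,216,155,14)[:2])
print('grip top', px2w(im,209.5,178,48)[:2])
t=[px2w(im,u,v,20)[:2] for u,v in ((136,146),(239,130),(269,312),(183,323))];print(np.round(t,1),np.mean(t,0))
plan((494.5,358.2,150,20))
```

```text
20.583693 [431.7827  328.50388]
20.584635 [428.4913  337.89093]
end [377.34259833 318.69215419] far [509.556223   367.45831836]
grip top [495.19458983 363.68197097]
[[494.1 439.8]
 [540.  353.4]
 [365.8 263.9]
 [321.4 348.4]] [430.35428266 351.38276575]
t10.05 at [501.7 305.8 195.2] phi 19.36 q [ 0.53  0.4   1.73 -0.    1.01  1.76] F [ 0.3 -0.  -0.2] w 88.0 g 0.0
 d [ 0.0355 -0.1728  0.1505] r [ 0.0004  0.0016 -0.0075] rows 1.7
```

Request:
step_arm(
  deltas=[
    [[0.045,-0.187,0.1],[0,0,-0.014],-0.2],
    [[0.045,-0.187,0.2],[0,0,-0.014],-0.2],
    [[0.045,-0.187,0.3],[0,0,-0.014],-0.2],
    [[0.045,-0.187,0.4],[0,0,-0.014],-0.2],
    [[0.045,-0.187,0.42],[0,0,-0.014],-0.2],
    [[0.045,-0.187,0.42],[0,0,-0.014],-0.2],
  ],
)

```text
t: 10.55
ee_pos: [494.8, 362.7, 68.1]
orientation: [3.089, 0.558, -0.008]
ft_force: [0.3, -0.3, -0.7]
width: 51.1
grasp_force: 0.0
```

Run:
```python
from h import *
plan((495.8,363.3,24,20.6))
```

```text
t10.55 at [494.8 362.7  68.1] phi 20.49 q [ 0.61  0.61  1.74 -0.    0.8   1.83] F [ 0.3 -0.3 -0.7] w 51.1 g 0.0
 d [ 0.0046 -0.001   0.1468] r [ 0.001   0.0036 -0.0013] rows 1.1
```

Request:
step_arm(
  deltas=[
    [[0.004,0,0.0],[0,0.003,0],-0.2],
    [[0.004,0,0],[0,0.003,0],-0.2],
    [[0.004,0,0.07],[0,0.003,0],-0.2],
    [[0.004,0,0.147],[0,0.003,0],-0.2],
    [[0.004,0,0.147],[0,0.003,0],-0.2],
    [[0.004,0,0.147],[0,0.003,0],-1],
    [[0.004,0,0.147],[0,0.003,0],-1],
    [[0.004,0,0.147],[0,0.003,0],-1],
    [[0.004,0,0.147],[0,0.003,0],-1],
    [[0.004,0,0.147],[0,0.003,0],-1],
    [[0.004,0,0.147],[0,0.003,0],-1],
  ],
)

```text
t: 11.47
ee_pos: [498.3, 365.7, 28.3]
orientation: [-3.09, -0.557, -0.011]
ft_force: [-0.1, -1.7, 7.4]
width: 16.2
grasp_force: 30.0
```

Run:
```python
from h import *
plan((495.8,363.3,120,20.6),(568,30,140,88))
```

```text
t11.47 at [498.3 365.7  28.3] phi 20.45 q [ 0.61  0.67  1.74 -0.    0.72  1.83] F [-0.1 -1.7  7.4] w 16.2 g 30.0
 d [-0.0085  0.0043 -0.3057] r [-0.0004 -0.0048 -0.0017] rows 2.2
 d [-0.1707  1.1293 -0.3741] r [ 0.0025 -0.0045 -0.7859] rows 9.4
```

Request:
step_arm(
  deltas=[
    [[0,0,-0.05],[0,0,0],-1],
    [[0,0,-0.15],[0,0,0],-1],
    [[0,0,-0.28],[0,0,0],-1],
    [[-0.15,0.98,-0.38],[0,0,-0.08],-1],
    [[-0.15,0.98,-0.38],[0,0,-0.16],-1],
    [[-0.15,0.98,-0.38],[0,0,-0.24],-1],
    [[-0.15,0.98,-0.38],[0,0,-0.32],-1],
    [[-0.15,0.98,-0.38],[0,0,-0.4],-1],
    [[-0.15,0.98,-0.38],[0,0,-0.48],-1],
    [[-0.15,0.98,-0.38],[0,0,-0.56],-1],
    [[-0.15,0.98,-0.38],[0,0,-0.64],-1],
    [[-0.15,0.98,-0.38],[0,0,-0.72],-1],
    [[-0.15,0.98,-0.38],[0,0,-0.786],-1],
    [[-0.15,0.98,-0.38],[0,0,-0.786],-1],
    [[-0.15,0.98,-0.38],[0,0,-0.786],-1],
  ],
)

```text
t: 12.72
ee_pos: [557.1, 73.6, 140.5]
orientation: [2.263, 2.177, 0.007]
ft_force: [0.2, -0.6, -2.7]
width: 15.8
grasp_force: 30.0
```

Run:
```python
from h import *
import pickle
w=get_image('wrist');s=get_image('scene');pickle.dump((w,s),open('w7.pkl','wb'))
o=get_obs();u,v=w2px(s,o['ee_pos'])[0];u,v=int(u),int(v)
c=s['pixels'][max(v-70,0):v+55,max(u-75,0):u+75]
c=cv2.resize(c,(504,420));cv2.imwrite('pics/w7.png',np.hstack([cv2.resize(w['pixels'],(560,420))[:, 130:420],c])[:,:,::-1])
plan((564.5,-71,100,88),(564.5,-71,82.3,88))
```

```text
t12.82 at [557.1  74.  140.4] phi 87.85 q [0.11 0.44 1.83 0.   0.87 0.15] F [ 0.2 -0.1 -2.4] w 16.0 g 30.0
 d [-0.4823  0.0423  0.1338] r [ 0.0027 -0.0012 -0.0018] rows 3.6
 d [-0.4824  0.042   0.1928] r [ 0.0027 -0.0012 -0.0018] rows 3.7
```

View pics/w7.png

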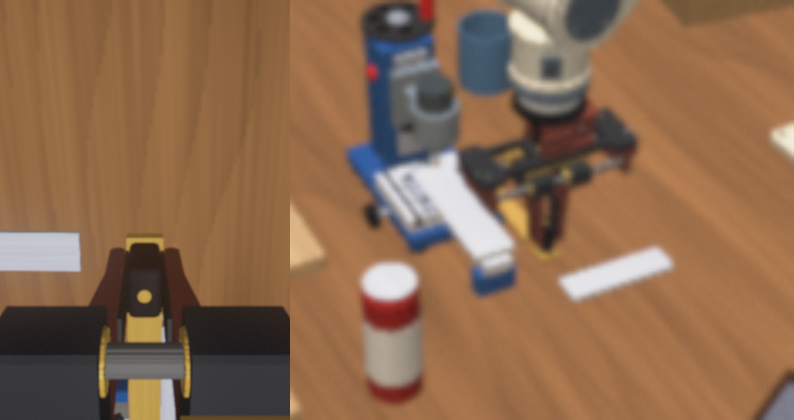

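The picture shows the gauge upright in the fingers with its outer blade end at row 236 in the left panel. In the scene view it hangs beside the bed.

Run:
```python
from h import *
import pickle
w,s=pickle.load(open('w7.pkl','rb'));o=get_obs();p=o['ee_pos']
h=cv2.cvtColor(w['pixels'],cv2.COLOR_RGB2HSV);m=cv2.inRange(h,(15,100,70),(34,255,255))
Rw=w['T'][:3,:3]
for v in (238,240,242,320,330,390,400,410,418):
    q=np.where(m[v,240:330])[0]+240
    if len(q)<5: continue
    k=(q.min(),q.max()); Z=20*w['fx']/(k[1]-k[0]+1); um=sum(k)/2
    P=w['T'][:3,3]+Rw@np.array([(um-w['cx'])/w['fx'],(v-w['cy'])/w['fy'],1])*Z
    a=px2w(w,um,v,p[2]-14.3)
    print(v,k,'fromwidth',np.round(P-p,1),'plane',np.round(a-p,1))
```

```text
238 (np.int64(250), np.int64(328)) fromwidth [ 5.5 47.4 77.5] plane [  8.6  10.  -14.3]
240 (np.int64(247), np.int64(323)) fromwidth [ 4.5 46.1 75.5] plane [  6.4   8.9 -14.3]
242 (np.int64(248), np.int64(324)) fromwidth [ 4.8 45.6 75.6] plane [  6.9   7.8 -14.3]
320 (np.int64(256), np.int64(291)) fromwidth [ -1.5 -36.7  -9.5] plane [ -1.6 -40.  -14.3]
330 (np.int64(255), np.int64(316)) fromwidth [ 4.   9.7 63.2] plane [  5.1 -47.  -14.3]
390 (np.int64(259), np.int64(320)) fromwidth [ 4.6 -8.8 69. ] plane [  6.3 -90.2 -14.3]
400 (np.int64(259), np.int64(289)) fromwidth [  -3.8 -105.1  -21.8] plane [ -3.5 -97.5 -14.3]
410 (np.int64(259), np.int64(289)) fromwidth [  -4.  -111.2  -19.8] plane [  -3.8 -105.3  -14.3]
418 (np.int64(259), np.int64(329)) fromwidth [ 5.3 -4.9 83.1] plane [   8.6 -112.3  -14.3]
```

Request:
step_arm(
  deltas=[
    [[-0.1,0.042,0],[0.0027,-0.001,-0.002],-1],
    [[-0.2,0.042,0.05],[0.0027,-0.001,-0.002],-1],
    [[-0.3,0.042,0.1],[0.0027,-0.001,-0.002],-1],
    [[-0.346,0.042,0.14],[0.0027,-0.001,-0.002],-1],
    [[-0.346,0.042,0.16],[0.0027,-0.001,-0.002],-1],
    [[-0.346,0.042,0.16],[0.0027,-0.001,-0.002],-1],
    [[-0.346,0.042,0.17],[0.0027,-0.001,-0.002],-1],
    [[-0.346,0.042,0.17],[0.0027,-0.001,-0.002],-1],
  ],
)

```text
t: 13.48
ee_pos: [566.7, -29.2, 89.2]
orientation: [-2.256, -2.186, -0.001]
ft_force: [0.1, 0.0, -3.1]
width: 16.0
grasp_force: 30.0
```

Request:
step_arm(
  deltas=[
    [[0,0,0.01],[0,0,0],-1],
    [[0,0,0.01],[0,0,0],-1],
    [[0,0,0.01],[0,0,0],-1],
  ],
)

```text
t: 13.73
ee_pos: [566.6, -29.8, 86.4]
orientation: [2.256, 2.186, 0.001]
ft_force: [-0.1, -0.9, -3.0]
width: 15.6
grasp_force: 30.0
```

Request:
step_arm(
  deltas=[
    [[0,0,0.006],[0,0,0],-1],
    [[0,0,0.006],[0,0,0],-1],
    [[0,0,0.006],[0,0,0],-1],
  ],
)

```text
t: 13.98
ee_pos: [566.4, -30.4, 84.4]
orientation: [-2.257, -2.186, -0.0]
ft_force: [0.5, 0.4, -3.3]
width: 15.9
grasp_force: 30.0
```

Request:
step_arm(
  deltas=[
    [[0,0,0.006],[0,0,0],-1],
    [[0,0,0.006],[0,0,0],-1],
    [[0,0,0.006],[0,0,0],-1],
  ],
)

```text
t: 14.23
ee_pos: [566.4, -30.5, 82.5]
orientation: [-2.257, -2.185, -0.0]
ft_force: [0.3, 0.8, -2.5]
width: 15.4
grasp_force: 30.0
```

Request:
step_arm(
  deltas=[
    [[0,0,0.003],[0,0,0],-1],
    [[0,0,0.003],[0,0,0],-1],
    [[-0.02,0,0.002],[0,0,0],-1],
    [[-0.04,0,0.002],[0,0,0],-1],
    [[-0.06,0,0.002],[0,0,0],-1],
  ],
)

```text
t: 14.65
ee_pos: [566.3, -48.7, 82.3]
orientation: [2.257, 2.185, 0.002]
ft_force: [-0.3, 3.7, 3.3]
width: 15.9
grasp_force: 30.0
```

Request:
step_arm(
  deltas=[
    [[-0.02,0,0],[0,0,0],-1],
    [[-0.04,0,0],[0,0,0],-1],
    [[-0.063,0,0],[0,0,0],-1],
    [[-0.063,0,0],[0,0,0],-1],
    [[-0.063,0,0],[0,0,0],-1],
  ],
)

```text
t: 15.07
ee_pos: [565.6, -68.7, 82.3]
orientation: [2.256, 2.184, 0.0]
ft_force: [-0.9, -2.0, 4.4]
width: 15.8
grasp_force: 30.0
```

Run:
```python
from h import *
import pickle
w=get_image('wrist');s=get_image('scene');pickle.dump((w,s),open('w8.pkl','wb'))
plan((564.6,-67.6,82,88))
c=cv2.resize(s['pixels'][150:250,200:290],None,fx=6,fy=6,interpolation=cv2.INTER_CUBIC)
cv2.imwrite('pics/s8.png',c[:,:,::-1])
```

```text
t15.17 at [565.6 -68.7  82.3] phi 88.17 q [-0.14  0.54  1.84 -0.    0.76 -0.11] F [-0.1 -2.7  5.7] w 15.6 g 30.0
 d [ 0.0034 -0.0035  0.001 ] r [0.0007 0.0008 0.002 ] rows 0.0
```

View pics/s8.png

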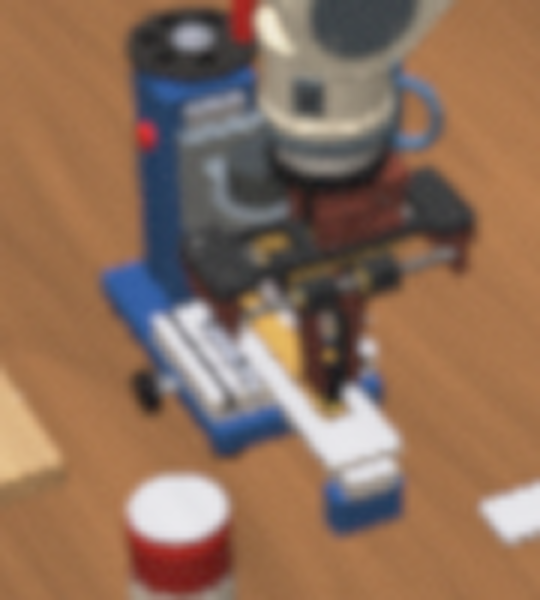

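The scene view shows the gauge lying on the blank at about (300,350), grip outward, nose under the head.

While I still hold the gauge, I lift it in 1 mm steps until the stylus is felt. This measures the gap mechanically.

Request:
step_arm(
  deltas=[
    [[0,0,-0.00333],[0,0,0],-1],
    [[0,0,-0.00333],[0,0,0],-1],
    [[0,0,-0.00333],[0,0,0],-1],
  ],
)

```text
t: 15.42
ee_pos: [564.7, -67.6, 82.4]
orientation: [-2.256, -2.185, 0.001]
ft_force: [0.1, -0.3, -1.7]
width: 16.0
grasp_force: 30.0
```

Request:
step_arm(
  deltas=[
    [[0,0,-0.00333],[0,0,0],-1],
    [[0,0,-0.00333],[0,0,0],-1],
    [[0,0,-0.00333],[0,0,0],-1],
  ],
)

```text
t: 15.67
ee_pos: [565.1, -67.3, 83.8]
orientation: [-2.256, -2.186, -0.0]
ft_force: [0.1, -0.2, -3.3]
width: 15.6
grasp_force: 30.0
```

Request:
step_arm(
  deltas=[
    [[0,0,-0.00333],[0,0,0],-1],
    [[0,0,-0.00333],[0,0,0],-1],
    [[0,0,-0.00333],[0,0,0],-1],
  ],
)

```text
t: 15.92
ee_pos: [565.3, -67.3, 85.0]
orientation: [2.257, 2.186, 0.0]
ft_force: [0.5, 0.3, -3.1]
width: 15.7
grasp_force: 30.0
```

Request:
step_arm(
  deltas=[
    [[0,0,-0.00333],[0,0,0],-1],
    [[0,0,-0.00333],[0,0,0],-1],
    [[0,0,-0.00333],[0,0,0],-1],
  ],
)

```text
t: 16.17
ee_pos: [565.3, -67.3, 86.0]
orientation: [2.257, 2.186, 0.001]
ft_force: [-0.3, -0.2, -3.1]
width: 15.9
grasp_force: 30.0
```

Run:
```python
from h import *
o=get_obs();print(o['ee_pos'],o['orientation'],o['ft_force'],o['moment'])
```

```text
[565.340864   -67.31018751  86.03386249] [2.25660691e+00 2.18557260e+00 5.76221140e-04] [-0.33331601 -0.16746381 -3.10696727] [ 0.13569326 -0.09721622  0.01327313]
```

Request:
step_arm(
  deltas=[
    [[0,0,-0.002],[0,0,0],-1],
    [[0,0,-0.002],[0,0,0],-1],
    [[0,0,-0.002],[0,0,0],-1],
  ],
)

```text
t: 16.42
ee_pos: [565.3, -67.3, 86.6]
orientation: [2.257, 2.186, 0.0]
ft_force: [-0.7, -0.6, -1.6]
width: 16.1
grasp_force: 30.0
```

Request:
step_arm(
  deltas=[
    [[0,0,-0.002],[0,0,0],-1],
    [[0,0,-0.002],[0,0,0],-1],
    [[0,0,-0.002],[0,0,0],-1],
  ],
)

```text
t: 16.67
ee_pos: [565.2, -67.3, 87.1]
orientation: [-2.257, -2.185, -0.0]
ft_force: [-0.0, -0.7, -3.7]
width: 15.6
grasp_force: 30.0
```

Request:
step_arm(
  deltas=[
    [[0,0,-0.002],[0,0,0],-1],
    [[0,0,-0.002],[0,0,0],-1],
    [[0,0,-0.002],[0,0,0],-1],
  ],
)

```text
t: 16.92
ee_pos: [565.1, -67.3, 87.6]
orientation: [-2.257, -2.185, -0.0]
ft_force: [0.8, -0.5, -4.8]
width: 16.1
grasp_force: 30.0
```

Run:
```python
from h import *
o=get_obs();print(o['ee_pos'],o['orientation'],o['ft_force'],o['moment'])
```

```text
[565.11802299 -67.30773341  87.60291912] [-2.25652837e+00 -2.18535666e+00 -1.31243237e-04] [ 0.76710365 -0.53976393 -4.76476311] [ 0.18769822 -0.11357426 -0.00841343]
```

```bash
cat > avg.py <<'E'
from h import *
A=[]
for i in range(6):
    get_image('top');o=get_obs();A.append(np.r_[o['ee_pos'][2],o['ft_force'],o['moment']])
print(np.round(np.mean(A,0),3),np.round(np.std(A,0),2))
E
python3 avg.py
```

```text
[ 8.7632e+01 -4.0000e-02 -7.2800e-01 -4.6750e+00  2.2700e-01 -1.0500e-01
  2.4000e-02] [0.02 0.43 0.45 0.2  0.01 0.02 0.04]
```

Request:
step_arm(
  deltas=[
    [[0,0,-0.003],[0,0,0],-1],
    [[0,0,-0.003],[0,0,0],-1],
    [[0,0,-0.003],[0,0,0],-1],
  ],
)

```text
t: 17.47
ee_pos: [565.2, -67.4, 88.6]
orientation: [-2.257, -2.186, -0.0]
ft_force: [-0.2, -2.4, -5.0]
width: 15.9
grasp_force: 30.0
```

```bash
python3 avg.py
```

```text
[ 8.8615e+01 -1.5700e-01 -9.1200e-01 -5.3300e+00  6.2000e-02 -9.6000e-02
  2.5000e-02] [0.01 0.35 0.48 0.53 0.02 0.03 0.01]
```

Request:
step_arm(
  deltas=[
    [[0,0,0.009],[0,0,0],-1],
    [[0,0,0.009],[0,0,0],-1],
    [[0,0,0.009],[0,0,0],-1],
  ],
)

```text
t: 18.02
ee_pos: [565.4, -67.2, 86.0]
orientation: [2.257, 2.186, 0.001]
ft_force: [0.0, 0.4, -2.2]
width: 15.9
grasp_force: 30.0
```

```bash
python3 avg.py
```

```text
[ 8.6069e+01 -6.3000e-02 -9.7000e-02 -2.3360e+00  8.9000e-02 -9.0000e-02
  2.8000e-02] [0.02 0.48 0.59 0.43 0.03 0.02 0.03]
```

Request:
step_arm(
  deltas=[
    [[0,0,0.005],[0,0,0],-1],
    [[0,0,0.01],[0,0,0],-1],
    [[0,0,0.0135],[0,0,0],-1],
    [[0,0,0.0135],[0,0,0],-1],
    [[0,0,0.0135],[0,0,0],-1],
    [[0,0,0.0135],[0,0,0],0.2],
    [[0,0,0.0135],[0,0,0],0.2],
    [[0,0,0.0135],[0,0,0],0.2],
    [[0,0,0.0135],[0,0,0],0.2],
    [[0,0,0.0135],[0,0,0],0.2],
  ],
)

```text
t: 19.15
ee_pos: [565.3, -67.3, 81.8]
orientation: [-2.257, -2.186, -0.0]
ft_force: [0.2, 0.8, -1.3]
width: 45.3
grasp_force: 0.0
```

Request:
step_arm(
  deltas=[
    [[0,0,-0.1],[0,0,0],0.2],
    [[0,0,-0.2],[0,0,0],0.2],
    [[0,0,-0.35],[0,0,0],0.2],
    [[0,0,-0.5],[0,0,0],0.2],
    [[0,0,-0.65],[0,0,0],0.2],
    [[0,0,-0.8],[0,0,0],0.1],
    [[-0.2,0,-0.8],[0,0,0],0],
    [[-0.4,-0.16,-0.8],[0,0,0],0],
    [[-0.645,-0.155,-0.8],[0,0,0],0],
    [[-0.645,-0.155,-0.8],[0,0,0],0],
    [[-0.645,-0.155,-0.8],[0,0,0],0],
    [[-0.645,-0.155,-0.8],[0,0,0],0],
  ],
)

```text
t: 20.15
ee_pos: [511.0, -264.6, 322.1]
orientation: [2.261, 2.179, -0.002]
ft_force: [-0.9, 0.2, -0.1]
width: 43.8
grasp_force: 0.0
```

```bash
cat > red.py <<'E'
from h import *
import pickle
plan((525.5,-259.4,320,88))
for n in ('wrist','top'):
    im=get_image(n);pickle.dump(im,open('r_%s.pkl'%n,'wb'))
    p=im['pixels'].astype(int);m=((p[:,:,0]>130)&(p[:,:,1]<90)&(p[:,:,2]<90)).astype(np.uint8)
    k,l,s,c=cv2.connectedComponentsWithStats(m)
    for i in range(1,k):
        if s[i,4]>12: print(n,s[i],np.round(c[i],1),np.round(px2w(im,*c[i],276)[:2],1),np.round(px2w(im,*c[i],252)[:2],1))
    print(n,w2px(im,[525.5,-259.4,276]))
E
python3 red.py
```

```text
t20.15 at [ 511.  -264.6  322.1] phi 87.90 q [-0.5   0.25  1.64 -0.    1.25 -0.46] F [-0.9  0.2 -0.1] w 43.8 g 0.0
 d [0.019  0.0476 0.0068] r [ 0.0002  0.0014 -0.0012] rows 0.4
wrist [286 197  26  36 617] [298.8 217.7] [ 526.7 -254.1] [ 528.2 -262.4]
wrist [[296.9228196  225.95908965]]
top [231 105  13   1  13] [237. 105.] [834.5 163.7] [844.2 165.4]
top [177 191  17  31 248] [184.8 206.1] [561.2 285.7] [564.5 290.2]
top [394 223   7   7  32] [396.9 225.8] [ 526.8 -257.9] [ 529.2 -266.1]
top [ 12 268  51  36 459] [ 39.3 285. ] [355.6 628.5] [354.  641.1]
top [[397.50673639 226.25844239]]
```

Request:
step_arm(
  deltas=[
    [[0.005,0.053,0.08],[0,0,0],0],
    [[0.005,0.053,0.11],[0,0,0],0],
    [[0.005,0.053,0.11],[0,0,0],0],
    [[0.005,0.053,0.11],[0,0,0],0],
  ],
)

```text
t: 20.58
ee_pos: [528.1, -256.9, 288.1]
orientation: [-2.253, -2.186, 0.001]
ft_force: [-0.4, -0.1, 1.7]
width: 44.0
grasp_force: 0.0
```

```bash
python3 red.py; python3 -c "
from h import *
plan((527.3,-258.5,240,88))"
```

```text
t20.58 at [ 528.1 -256.9  288.1] phi 88.27 q [-0.47  0.3   1.65  0.    1.19 -0.44] F [-0.4 -0.1  1.7] w 44.0 g 0.0
 d [-0.0086 -0.0086 -0.1062] r [-0.0014 -0.0009  0.0031] rows 0.8
wrist [256 224  31  47 960] [272.6 250.6] [ 527.6 -252.4] [ 527.1 -263.1]
wrist [[269.05305621 262.76572704]]
top [229 105  15   1  15] [236. 105.] [834.4 166.4] [844.1 168.1]
top [177 191  17  31 246] [184.8 206. ] [561.3 285.7] [564.6 290.3]
top [394 223   7   7  31] [396.9 225.8] [ 526.5 -257.8] [ 529. -266.]
top [ 12 268  51  36 463] [ 39.2 285.1] [355.3 628.9] [353.7 641.5]
top [[397.50673639 226.25844239]]
t20.68 at [ 528.7 -257.6  289.5] phi 88.23 q [-0.47  0.3   1.65  0.    1.19 -0.44] F [-0.1  0.2  0.8] w 43.7 g 0.0
 d [-0.0031 -0.0046  0.165 ] r [ 0.0003 -0.      0.0027] rows 1.2
```

Request:
step_arm(
  deltas=[
    [[-0.002,-0.004,0.06],[0,0,0.003],0],
    [[-0.002,-0.004,0.12],[0,0,0.003],0],
    [[-0.002,-0.004,0.165],[0,0,0.003],0],
    [[-0.002,-0.004,0.165],[0,0,0.003],0],
    [[-0.002,-0.004,0.165],[0,0,0.003],-1],
    [[-0.002,-0.004,0.165],[0,0,0.003],-1],
    [[-0.002,-0.004,0.165],[0,0,0.003],-1],
    [[-0.002,-0.004,0.165],[0,0,0.003],-1],
    [[-0.002,-0.004,0.165],[0,0,0.003],-1],
    [[-0.002,-0.004,0.165],[0,0,0.003],-1],
  ],
)

```text
t: 21.52
ee_pos: [527.1, -258.8, 240.3]
orientation: [2.261, 2.181, 0.0]
ft_force: [-3.8, 1.3, 6.7]
width: 17.6
grasp_force: 30.0
```

```bash
cat > circ.py <<'E'
from h import *
import sys
th0,step,n=map(float,sys.argv[1:4]);plan((527.5,-258,240,88))
o=get_obs();Rc=R.from_rotvec(o['orientation']).as_matrix()
f=lambda t:35*np.array([np.cos(np.radians(t)),np.sin(np.radians(t)),0])
for i in range(1,int(n)+1):
    d=Rc.T@(f(th0-step*i)-f(th0))/300;print([round(d[0],3),round(d[1],3)],end=' ')
E
python3 circ.py 148 20 18
```

```text
t21.52 at [ 527.1 -258.8  240.3] phi 87.91 q [-0.48  0.35  1.7   0.    1.09 -0.44] F [-3.8  1.3  6.7] w 17.6 g 30.0
 d [0.0028 0.0012 0.0012] r [ 0.0001 -0.     -0.001 ] rows 0.0
[np.float64(0.031), np.float64(0.026)] [np.float64(0.051), np.float64(0.061)] [np.float64(0.058), np.float64(0.101)] [np.float64(0.052), np.float64(0.141)] [np.float64(0.031), np.float64(0.176)] [np.float64(0.0), np.float64(0.202)] [np.float64(-0.038), np.float64(0.216)] [np.float64(-0.078), np.float64(0.216)] [np.float64(-0.116), np.float64(0.202)] [np.float64(-0.147), np.float64(0.176)] [np.float64(-0.168), np.float64(0.141)] [np.float64(-0.175), np.float64(0.101)] [np.float64(-0.168), np.float64(0.061)] [np.float64(-0.148), np.float64(0.026)] [np.float64(-0.117), np.float64(0.0)] [np.float64(-0.079), np.float64(-0.014)] [np.float64(-0.038), np.float64(-0.014)] [np.float64(-0.0), np.float64(-0.0)]
```

Request:
step_arm(
  deltas=[
    [[0.031,0.026,0],[0,0,0],-1],
    [[0.051,0.061,0],[0,0,0],-1],
    [[0.058,0.101,0],[0,0,0],-1],
    [[0.052,0.141,0],[0,0,0],-1],
    [[0.031,0.176,0],[0,0,0],-1],
    [[0,0.202,0],[0,0,0],-1],
    [[-0.038,0.216,0],[0,0,0],-1],
    [[-0.078,0.216,0],[0,0,0],-1],
    [[-0.116,0.202,0],[0,0,0],-1],
    [[-0.147,0.176,0],[0,0,0],-1],
    [[-0.168,0.141,0],[0,0,0],-1],
    [[-0.175,0.101,0],[0,0,0],-1],
    [[-0.168,0.061,0],[0,0,0],-1],
    [[-0.148,0.026,0],[0,0,0],-1],
    [[-0.117,0,0],[0,0,0],-1],
    [[-0.079,-0.014,0],[0,0,0],-1],
    [[-0.038,-0.014,0],[0,0,0],-1],
    [[0,0,0],[0,0,0],-1],
    [[0,0,0],[0,0,0],-1],
  ],
)

```text
t: 23.1
ee_pos: [528.1, -257.4, 240.3]
orientation: [2.26, 2.181, 0.002]
ft_force: [-3.0, 4.6, 8.6]
width: 17.7
grasp_force: 30.0
```

```bash
python3 circ.py 148 20 7
```

```text
t23.10 at [ 528.1 -257.4  240.3] phi 87.95 q [-0.47  0.35  1.7   0.    1.09 -0.44] F [-3.   4.6  8.6] w 17.7 g 30.0
 d [-0.0021 -0.0019  0.001 ] r [ 0.0008 -0.0004 -0.0005] rows 0.0
[np.float64(0.031), np.float64(0.026)] [np.float64(0.051), np.float64(0.061)] [np.float64(0.058), np.float64(0.101)] [np.float64(0.051), np.float64(0.141)] [np.float64(0.031), np.float64(0.176)] [np.float64(0.0), np.float64(0.202)] [np.float64(-0.038), np.float64(0.216)]
```

Request:
step_arm(
  deltas=[
    [[0.031,0.026,0],[0,0,0],-1],
    [[0.051,0.061,0],[0,0,0],-1],
    [[0.058,0.101,0],[0,0,0],-1],
    [[0.051,0.141,0],[0,0,0],-1],
    [[0.031,0.176,0],[0,0,0],-1],
    [[0,0.202,0],[0,0,0],-1],
    [[0,0.202,0],[0,0,0],-1],
    [[0,0.202,0],[0,0,0],-1],
    [[0,0.202,0],[0,0,0],0.2],
    [[0,0.202,0],[0,0,0],0.2],
    [[0,0.202,0],[0,0,0],0.2],
    [[0,0.202,0],[0,0,0],0.2],
    [[0,0.202,-0.1],[0,0,0],0.2],
    [[0,0.202,-0.2],[0,0,0],0.2],
    [[0,0.202,-0.25],[0,0,0],0.2],
  ],
)

```text
t: 24.35
ee_pos: [588.9, -261.2, 317.4]
orientation: [2.259, 2.179, 0.003]
ft_force: [1.4, 0.2, 0.4]
width: 52.1
grasp_force: 0.0
```

```bash
python3 red.py | grep -v 'top \[[1-2 ]'; python3 -c "
from h import *
plan((565.3,-67.3,310,88))"
```

```text
t24.35 at [ 588.9 -261.2  317.4] phi 87.92 q [-0.44  0.36  1.49  0.    1.28 -0.4 ] F [1.4 0.2 0.4] w 52.1 g 0.0
 d [-0.0016 -0.2115 -0.0092] r [ 0.0022  0.0006 -0.0009] rows 1.5
wrist [260 209  27  38 689] [274.4 229.9] [ 589.6 -256.4] [ 589.4 -265.6]
wrist [[169.51369745 238.17310585]]
top [395 199   6   7  34] [397.5 201.7] [ 589.3 -260.4] [ 593.3 -268.7]
top [443 203   7   4  18] [446.6 204.6] [ 585.8 -389.1] [ 589.7 -400.4]
top [[397.50673639 226.25844239]]
t24.45 at [ 589.5 -261.5  317.7] phi 87.92 q [-0.44  0.36  1.5   0.    1.28 -0.4 ] F [ 0.3 -0.4 -0.7] w 52.7 g 0.0
 d [ 0.6441 -0.1041  0.0237] r [ 0.0038  0.0013 -0.0009] rows 4.7
```

Request:
step_arm(
  deltas=[
    [[0.644,-0.104,0],[0,0,0],0.2],
    [[0.644,-0.104,0],[0,0,0],0.2],
    [[0.644,-0.104,0],[0,0,0],0.2],
    [[0.644,-0.104,0],[0,0,0],0.2],
    [[0.644,-0.104,0.0],[0,0,0],0.2],
    [[0.644,-0.104,0.1],[0,0,0],0.2],
    [[0.644,-0.104,0.3],[0,0,0],0.2],
    [[0.644,-0.104,0.45],[0,0,0],0.2],
    [[0.644,-0.104,0.55],[0,0,0],0.2],
    [[0.644,-0.104,0.55],[0,0,0],0.2],
    [[0.644,-0.104,0.55],[0,0,0],0.2],
  ],
)

```text
t: 25.37
ee_pos: [560.6, -66.2, 145.4]
orientation: [-2.256, -2.176, 0.008]
ft_force: [-0.9, -0.4, -0.3]
width: 53.1
grasp_force: 0.0
```

```bash
python3 -c "
from h import *
import pickle
plan((565.3,-67.3,83,88.1))
w=get_image('wrist');pickle.dump(w,open('w9.pkl','wb'))
h=cv2.cvtColor(w['pixels'],cv2.COLOR_RGB2HSV);m=cv2.inRange(h,(15,100,70),(34,255,255))
for v in range(180,420,12):
    q=np.where(m[v,225:325])[0]+225
    if len(q)>4: print(v,q.min(),q.max(),np.round(px2w(w,(q.min()+q.max())/2,v,68)[:2],1))
"
```

```text
t25.37 at [560.6 -66.2 145.4] phi 87.92 q [-0.14  0.44  1.81  0.    0.89 -0.1 ] F [-0.9 -0.4 -0.3] w 53.1 g 0.0
 d [-0.0032  0.0176  0.208 ] r [-0.0056 -0.0008 -0.0021] rows 1.5
204 272 291 [565.6 -55.9]
240 279 287 [565.9 -83. ]
264 270 294 [ 564.6 -102. ]
276 270 294 [ 564.3 -111.8]
288 270 294 [ 564.  -121.8]
300 271 293 [ 563.7 -132.1]
312 225 293 [ 545.7 -142.1]
324 271 293 [ 563.1 -153.4]
336 225 293 [ 544.7 -163.9]
```

Request:
step_arm(
  deltas=[
    [[-0.003,0.016,0.05],[-0.005,0,0],0.2],
    [[-0.003,0.016,0.15],[-0.005,0,0],0.2],
    [[-0.003,0.016,0.208],[-0.005,0,0],0.2],
    [[-0.003,0.016,0.208],[-0.005,0,0],0.2],
    [[-0.003,0.016,0.208],[-0.005,0,0],0.2],
  ],
)

```text
t: 25.83
ee_pos: [569.7, -68.1, 88.7]
orientation: [2.257, 2.176, 0.01]
ft_force: [-0.1, -0.4, 0.4]
width: 53.0
grasp_force: 0.0
```

```bash
python3 avg.py; python3 -c "
from h import *
plan((565.4,-67.3,83,88.1))"
```

```text
[ 8.9089e+01 -2.0900e-01 -5.4000e-02  2.7700e-01 -2.7000e-02 -1.0200e-01
 -1.0000e-03] [0.35 0.43 0.5  0.32 0.03 0.02 0.02]
t26.13 at [569.4 -68.   88.4] phi 87.91 q [-0.14  0.53  1.83  0.    0.77 -0.1 ] F [0.3 0.  0.4] w 52.5 g 0.0
 d [ 0.0018 -0.0136  0.018 ] r [ 0.0067  0.     -0.0022] rows 0.2
```

Request:
step_arm(
  deltas=[
    [[0.002,-0.0136,0.01],[0.0065,0,-0.002],0.2],
    [[0.002,-0.0136,0.018],[0.0065,0,-0.002],0.2],
    [[0.002,-0.0136,0.018],[0.0065,0,-0.002],0.2],
    [[0.002,-0.0136,0.018],[0.0065,0,-0.002],0.2],
  ],
)

```text
t: 26.47
ee_pos: [564.2, -67.1, 81.3]
orientation: [-2.257, -2.182, 0.003]
ft_force: [0.0, -0.5, -0.4]
width: 53.0
grasp_force: 0.0
```

```bash
python3 -c "
from h import *
plan((565.4,-67.3,83,88.1))"
```

```text
t26.47 at [564.2 -67.1  81.3] phi 88.08 q [-0.14  0.54  1.84 -0.    0.77 -0.11] F [ 0.  -0.5 -0.4] w 53.0 g 0.0
 d [-0.0006  0.0039 -0.0058] r [-0.0018 -0.0002 -0.0002] rows 0.1
```

Close on the grip, then lift by about half a millimetre and feel for the stylus.

Request:
step_arm(
  deltas=[
    [[0,0.004,-0.003],[-0.002,0,0],-0.2],
    [[0,0.004,-0.003],[-0.002,0,0],-0.4],
    [[0,0.004,-0.003],[-0.002,0,0],-0.5],
    [[0,0.004,-0.003],[-0.002,0,0],-1],
    [[0,0.004,-0.003],[-0.002,0,0],-1],
    [[0,0.004,-0.003],[-0.002,0,0],-1],
    [[0,0.004,-0.003],[-0.002,0,0],-1],
    [[0,0.004,-0.003],[-0.002,0,0],-1],
  ],
)

```text
t: 27.13
ee_pos: [565.7, -67.2, 82.5]
orientation: [2.258, 2.184, 0.001]
ft_force: [-0.4, 0.4, 0.1]
width: 15.9
grasp_force: 30.0
```

```bash
python3 avg.py; python3 -c "
from h import *
plan((565.4,-67.3,83,88.1))"
```

```text
[ 8.2456e+01 -6.7300e-01 -3.6000e-01  5.5900e-01 -9.0000e-03 -4.0000e-02
 -5.3000e-02] [0.01 0.4  0.26 0.39 0.02 0.04 0.02]
t27.43 at [565.6 -67.1  82.5] phi 88.08 q [-0.14  0.54  1.84  0.    0.76 -0.11] F [-0.7 -0.3  1.2] w 15.8 g 30.0
 d [-0.0005 -0.0008 -0.0018] r [ 0.0005 -0.0001 -0.0002] rows 0.0
```

Request:
step_arm(
  deltas=[
    [[0,0,-0.003],[0,0,0],-1],
    [[0,0,-0.003],[0,0,0],-1],
    [[0,0,-0.003],[0,0,0],-1],
  ],
)

```text
t: 27.68
ee_pos: [565.4, -67.2, 83.0]
orientation: [2.258, 2.184, 0.001]
ft_force: [0.6, -0.8, -4.3]
width: 15.2
grasp_force: 30.0
```

```bash
python3 avg.py
```

```text
[ 8.3096e+01  3.3100e-01 -8.5800e-01 -4.4010e+00  4.3000e-02 -1.1200e-01
  2.4000e-02] [0.04 0.44 0.34 0.44 0.02 0.02 0.03]
```

Request:
step_arm(
  deltas=[
    [[0,0,-0.002],[0,0,0],-1],
    [[0,0,-0.002],[0,0,0],-1],
    [[0,0,-0.002],[0,0,0],-1],
  ],
)

```text
t: 28.23
ee_pos: [565.5, -67.1, 83.9]
orientation: [2.258, 2.184, 0.001]
ft_force: [-0.0, -1.4, -4.2]
width: 16.0
grasp_force: 30.0
```

```bash
python3 avg.py
```

```text
[ 8.3905e+01  1.0000e-02 -1.2250e+00 -5.4190e+00  1.4500e-01 -3.9000e-02
 -3.6000e-02] [0.01 0.33 0.19 0.47 0.04 0.03 0.02]
```

Request:
step_arm(
  deltas=[
    [[0,0,-0.002],[0,0,0],-1],
    [[0,0,-0.002],[0,0,0],-1],
    [[0,0,-0.002],[0,0,0],-1],
  ],
)

```text
t: 28.78
ee_pos: [565.7, -67.1, 84.6]
orientation: [2.258, 2.184, 0.001]
ft_force: [-0.2, 0.8, -6.0]
width: 15.7
grasp_force: 30.0
```

```bash
python3 avg.py
```

```text
[ 8.4569e+01 -4.6000e-02 -1.0800e-01 -4.6810e+00  2.3500e-01 -1.0000e-03
 -3.5000e-02] [0.01 0.37 0.71 0.41 0.03 0.03 0.02]
```

Request:
step_arm(
  deltas=[
    [[0,0,0.004],[0,0,0],-1],
    [[0,0,0.008],[0,0,0],-1],
    [[0,0,0.0095],[0,0,0],-1],
    [[0,0,0.0095],[0,0,0],-1],
    [[0,0,0.0095],[0,0,0],-1],
    [[0,0,0.009],[0,0,0],0.2],
    [[0,0,0.009],[0,0,0],0.2],
    [[0,0,0.009],[0,0,0],0.2],
    [[0,0,0.009],[0,0,0],0.2],
    [[0,0,0.009],[0,0,0],0.2],
    [[0,0,0.009],[0,0,0],0.2],
  ],
)

```text
t: 30.0
ee_pos: [565.7, -67.3, 81.8]
orientation: [2.258, 2.183, 0.001]
ft_force: [0.3, 0.1, -0.8]
width: 51.5
grasp_force: 0.0
```

Request:
step_arm(
  deltas=[
    [[0,0,-0.1],[0,0,0],0.2],
    [[0,0,-0.2],[0,0,0],0.2],
    [[0,0,-0.35],[0,0,0],0.2],
    [[0,0,-0.5],[0,0,0],0.2],
    [[0,0,-0.65],[0,0,0],0.2],
    [[0,0,-0.8],[0,0,0],0.1],
    [[-0.2,0.03,-0.8],[0,0,0],0],
    [[-0.4,0.1,-0.8],[0,0,0],0],
    [[-0.642,0.101,-0.8],[0,0,0],0],
    [[-0.642,0.101,-0.8],[0,0,0],0],
    [[-0.642,0.101,-0.8],[0,0,0],0],
    [[-0.642,0.101,-0.8],[0,0,0],0],
    [[-0.642,0.101,-0.7],[0,0,0],0],
    [[-0.642,0.101,-0.7],[0,0,0],0],
  ],
)

```text
t: 31.17
ee_pos: [587.0, -260.1, 287.3]
orientation: [-2.255, -2.178, 0.003]
ft_force: [-1.0, 1.2, -0.8]
width: 43.8
grasp_force: 0.0
```

```bash
python3 -c "
from h import *
plan((589.3,-261,240,88))"
```

```text
t31.17 at [ 587.  -260.1  287.3] phi 88.01 q [-0.44  0.39  1.53  0.    1.23 -0.4 ] F [-1.   1.2 -0.8] w 43.8 g 0.0
 d [-0.0032  0.0087  0.1575] r [-0.0037 -0.002   0.0001] rows 1.1
```

Request:
step_arm(
  deltas=[
    [[-0.003,0.008,0.06],[0,0,0],0],
    [[-0.003,0.008,0.12],[0,0,0],0],
    [[-0.003,0.008,0.157],[0,0,0],0],
    [[-0.003,0.008,0.157],[0,0,0],0],
    [[-0.003,0.008,0.157],[0,0,0],-1],
    [[-0.003,0.008,0.157],[0,0,0],-1],
    [[-0.003,0.008,0.157],[0,0,0],-1],
    [[-0.003,0.008,0.157],[0,0,0],-1],
    [[-0.003,0.008,0.157],[0,0,0],-1],
    [[-0.003,0.008,0.157],[0,0,0],-1],
  ],
)

```text
t: 32.0
ee_pos: [590.7, -262.0, 245.8]
orientation: [-2.258, -2.184, 0.001]
ft_force: [-6.7, -0.7, 5.2]
width: 17.3
grasp_force: 30.0
```

Request:
step_arm(
  deltas=[
    [[0.012,-0.008,0],[0,0,0],-1],
    [[0.024,-0.0185,0],[0,0,0],-1],
    [[0.0427,-0.0427,0],[0,0,0],-1],
    [[0.0427,-0.0427,0],[0,0,0],-1],
    [[0.0427,-0.0427,0],[0,0,0],-1],
    [[0.0427,-0.0427,0],[0,0,0],-1],
  ],
)

```text
t: 32.5
ee_pos: [580.9, -246.4, 245.9]
orientation: [2.257, 2.183, 0.008]
ft_force: [3.8, 5.6, 4.2]
width: 17.5
grasp_force: 30.0
```

Request:
step_arm(
  deltas=[
    [[0,0,0],[0,0,0],0.2],
    [[0,0,0],[0,0,0],0.2],
    [[0,0,0],[0,0,0],0.2],
    [[0,0,0],[0,0,0],0.2],
    [[0,0,-0.1],[0,0,0],0.2],
    [[0,0,-0.2],[0,0,0],0.2],
    [[0,0,-0.25],[0,0,0],0.2],
    [[0,0,-0.25],[0,0,0],0.2],
  ],
)

```text
t: 33.17
ee_pos: [580.9, -249.4, 323.8]
orientation: [2.254, 2.179, 0.005]
ft_force: [0.7, 0.5, 1.0]
width: 52.8
grasp_force: 0.0
```

```bash
python3 -c "
from h import *
plan((565.6,-67.3,317,88.1))"
```

```text
t33.17 at [ 580.9 -249.4  323.8] phi 88.07 q [-0.42  0.34  1.52  0.    1.28 -0.39] F [0.7 0.5 1. ] w 52.8 g 0.0
 d [ 0.6049 -0.0717  0.0208] r [ 0.0046  0.0016 -0.0004] rows 4.4
```

Request:
step_arm(
  deltas=[
    [[0.605,-0.06,0],[0,0,0],0.2],
    [[0.605,-0.06,0],[0,0,0],0.2],
    [[0.605,-0.06,0],[0,0,0],0.2],
    [[0.605,-0.06,0],[0,0,0],0.2],
    [[0.605,-0.06,0.0],[0,0,0],0.2],
    [[0.605,-0.06,0.1],[0,0,0],0.2],
    [[0.605,-0.06,0.3],[0,0,0],0.2],
    [[0.605,-0.06,0.45],[0,0,0],0.2],
    [[0.605,-0.06,0.6],[0,0,0],0.2],
    [[0.605,-0.06,0.6],[0,0,0],0.2],
    [[0.605,-0.06,0.6],[0,0,0],0.2],
    [[0.605,-0.06,0.6],[0,0,0],0.2],
    [[0.605,-0.06,0.6],[0,0,0],0.2],
  ],
)

```text
t: 34.25
ee_pos: [568.3, -66.6, 140.7]
orientation: [2.258, 2.183, 0.002]
ft_force: [-0.2, 0.4, -0.3]
width: 52.5
grasp_force: 0.0
```

```bash
python3 -c "
from h import *
plan((565.6,-67.3,82.5,88.1))"
```

```text
t34.25 at [568.3 -66.6 140.7] phi 88.07 q [-0.14  0.45  1.81  0.    0.88 -0.1 ] F [-0.2  0.4 -0.3] w 52.5 g 0.0
 d [-0.0026 -0.0093  0.1941] r [ 0.0014 -0.0001 -0.0004] rows 1.4
```

Go down, grip, then a small pull of about 4 mm outward to feel the drag.

Request:
step_arm(
  deltas=[
    [[-0.002,-0.009,0.07],[0,0,0],0.2],
    [[-0.002,-0.009,0.14],[0,0,0],0.0],
    [[-0.002,-0.009,0.193],[0,0,0],-0.4],
    [[-0.002,-0.009,0.193],[0,0,0],-0.4],
    [[-0.002,-0.009,0.193],[0,0,0],-0.4],
    [[-0.002,-0.009,0.193],[0,0,0],-0.4],
    [[-0.002,-0.009,0.193],[0,0,0],-1],
    [[-0.002,-0.009,0.193],[0,0,0],-1],
    [[-0.002,-0.009,0.193],[0,0,0],-1],
    [[-0.002,-0.009,0.193],[0,0,0],-1],
    [[-0.002,-0.009,0.193],[0,0,0],-1],
  ],
)

```text
t: 35.17
ee_pos: [566.0, -67.1, 83.3]
orientation: [2.257, 2.182, 0.004]
ft_force: [-1.0, 0.1, 7.4]
width: 15.8
grasp_force: 30.0
```

```bash
python3 avg.py
```

```text
[ 8.3332e+01 -8.7400e-01 -4.3600e-01  7.3090e+00 -2.9000e-02  1.4200e-01
 -1.1000e-01] [0.01 0.79 0.56 0.34 0.04 0.03 0.02]
```

Request:
step_arm(
  deltas=[
    [[0.004,0,0],[0,0,0],-1],
    [[0.008,0,0],[0,0,0],-1],
    [[0.012,0,0],[0,0,0],-1],
    [[0.014,0,0],[0,0,0],-1],
  ],
)

```text
t: 35.8
ee_pos: [566.3, -64.3, 83.3]
orientation: [2.255, 2.182, 0.002]
ft_force: [-0.5, -8.7, 6.7]
width: 15.4
grasp_force: 30.0
```

```bash
python3 avg.py;  python3 -c "
from h import *
plan((565.6,-67.3,82.5,88.1))"
```

```text
[ 8.3325e+01 -4.5800e-01 -7.1600e+00  6.3560e+00 -1.2050e+00  1.0800e-01
  3.2000e-02] [0.01 0.21 0.57 0.51 0.03 0.01 0.01]
t36.10 at [566.3 -64.2  83.3] phi 88.11 q [-0.13  0.54  1.84 -0.    0.76 -0.1 ] F [-0.6 -7.4  5.9] w 15.6 g 30.0
 d [-0.0105 -0.002   0.0028] r [0.0026 0.0012 0.0001] rows 0.1
```

Request:
step_arm(
  deltas=[
    [[0,0,-0.0025],[0,0,0],-1],
    [[0,0,-0.0025],[0,0,0],-1],
    [[0.003,0,-0.0025],[0,0,0],-1],
    [[0.006,0,-0.0025],[0,0,0],-1],
    [[0.009,0,-0.0025],[0,0,0],-1],
  ],
)

```text
t: 36.52
ee_pos: [565.8, -61.0, 83.3]
orientation: [2.256, 2.183, 0.001]
ft_force: [0.5, -6.9, 3.3]
width: 15.5
grasp_force: 30.0
```

```bash
python3 avg.py;  python3 -c "
from h import *
plan((565.6,-67.3,82.5,88.1))"
```

```text
[ 8.3341e+01  5.2000e-02 -5.9300e+00  3.8490e+00 -9.0900e-01 -7.3000e-02
  4.6000e-02] [0.01 0.37 0.65 0.55 0.04 0.02 0.02]
t36.82 at [565.8 -60.7  83.3] phi 88.10 q [-0.13  0.54  1.84 -0.    0.76 -0.09] F [ 0.1 -5.5  3.2] w 15.7 g 30.0
 d [-0.0221  0.0001  0.0028] r [ 0.0016  0.0005 -0.    ] rows 0.2
```

Request:
step_arm(
  deltas=[
    [[0.02,0,-0.002],[0,0,0],-1],
    [[0.045,0,-0.002],[0,0,0],-1],
    [[0.07,0,-0.002],[0,0,0],-1],
    [[0.095,0,-0.002],[0,0,0],-1],
    [[0.12,0,-0.002],[0,0,0],-1],
    [[0.15,0,-0.002],[0,0,0],-1],
    [[0.18,0,-0.002],[0,0,0],-1],
    [[0.18,0,-0.002],[0,0,0],-1],
  ],
)

```text
t: 37.48
ee_pos: [567.0, -3.9, 83.3]
orientation: [-2.257, -2.185, -0.002]
ft_force: [-0.8, 4.0, 2.6]
width: 15.8
grasp_force: 30.0
```

```bash
python3 -c "
from h import *
plan((567,-8,150,88.1),(493,355,150,25))
w=get_image('wrist');import pickle;pickle.dump(w,open('w10.pkl','wb'))"
```

```text
t37.48 at [567.   -3.9  83.3] phi 88.14 q [-0.03  0.54  1.84  0.    0.76  0.  ] F [-0.8  4.   2.6] w 15.8 g 30.0
 d [-0.0134  0.0006 -0.2222] r [ 0.0006 -0.0008  0.0005] rows 1.6
 d [ 1.1879 -0.2852 -0.221 ] r [ 1.000e-04 -1.100e-03  7.347e-01] rows 8.9
```

Request:
step_arm(
  deltas=[
    [[0,0,-0.05],[0,0,0],-1],
    [[0,0,-0.15],[0,0,0],-1],
    [[0.1,0,-0.25],[0,0,0],-1],
    [[0.2,-0.05,-0.3],[0,0,0.08],-1],
    [[0.3,-0.1,-0.3],[0,0,0.16],-1],
    [[0.4,-0.14,-0.3],[0,0,0.24],-1],
    [[0.5,-0.18,-0.3],[0,0,0.32],-1],
    [[0.6,-0.22,-0.3],[0,0,0.4],-1],
    [[0.7,-0.26,-0.3],[0,0,0.48],-1],
    [[0.8,-0.3,-0.3],[0,0,0.56],-1],
    [[0.9,-0.31,-0.3],[0,0,0.64],-1],
    [[0.98,-0.315,-0.3],[0,0,0.705],-1],
    [[0.98,-0.315,-0.3],[0,0,0.705],-1],
    [[0.98,-0.315,-0.3],[0,0,0.705],-1],
    [[0.98,-0.315,-0.3],[0,0,0.705],-1],
  ],
)

```text
t: 38.78
ee_pos: [481.5, 290.3, 172.5]
orientation: [3.05, 0.749, -0.001]
ft_force: [0.0, -0.0, -3.6]
width: 15.7
grasp_force: 30.0
```

```bash
python3 -c "
from h import *
plan((485,377.6,60,27.5),(485,377.6,29.5,27.5))"
```

```text
t38.78 at [481.5 290.3 172.5] phi 27.61 q [ 0.52  0.4   1.81 -0.    0.94  1.61] F [ 0.  -0.  -3.6] w 15.7 g 30.0
 d [ 0.1455 -0.2528  0.3748] r [0.0003 0.0007 0.0012] rows 3.4
 d [ 0.1456 -0.2529  0.4764] r [0.0003 0.0007 0.0012] rows 4.0
```

Request:
step_arm(
  deltas=[
    [[0.1455,-0.253,0.0],[0,0,0],-1],
    [[0.1455,-0.253,0.0],[0,0,0],-1],
    [[0.1455,-0.253,0.1],[0,0,0],-1],
    [[0.1455,-0.253,0.2],[0,0,0],-1],
    [[0.1455,-0.253,0.3],[0,0,0],-1],
    [[0.1455,-0.253,0.4],[0,0,0],-1],
    [[0.1455,-0.253,0.43],[0,0,0],-1],
    [[0.1455,-0.253,0.45],[0,0,0],-1],
    [[0.1455,-0.253,0.46],[0,0,0],-1],
    [[0.1455,-0.253,0.46],[0,0,0],-1],
  ],
)

```text
t: 39.62
ee_pos: [486.8, 378.3, 35.9]
orientation: [-3.051, -0.746, -0.003]
ft_force: [0.3, 0.2, -2.9]
width: 15.7
grasp_force: 30.0
```

Request:
step_arm(
  deltas=[
    [[0,0,0.006],[0,0,0],-1],
    [[0,0,0.012],[0,0,0],-1],
    [[0,0,0.016],[0,0,0],-1],
    [[0,0,0.016],[0,0,0],-1],
  ],
)

```text
t: 39.95
ee_pos: [486.3, 378.6, 31.0]
orientation: [-3.051, -0.746, -0.003]
ft_force: [1.2, 0.6, -2.6]
width: 15.9
grasp_force: 30.0
```

```bash
python3 -c "
from h import *
plan((485,377.6,29.5,27.5))"
```

```text
t39.95 at [486.3 378.6  31. ] phi 27.49 q [ 0.64  0.67  1.74 -0.    0.73  1.73] F [ 1.2  0.6 -2.6] w 15.9 g 30.0
 d [-0.0054  0.0011  0.0049] r [ 0.0001 -0.0011 -0.0001] rows 0.1
```

Lower the last couple of millimetres, open partly, rise and look numerically.

Request:
step_arm(
  deltas=[
    [[0,0,0.004],[0,0,0],-1],
    [[0,0,0.008],[0,0,0],-1],
    [[0,0,0.008],[0,0,0],-1],
    [[0,0,0.008],[0,0,0],-0.4],
    [[0,0,0.007],[0,0,0],-0.4],
    [[0,0,0.006],[0,0,0],-0.4],
    [[0,0,0.006],[0,0,0],-0.4],
    [[0,0,-0.1],[0,0,0],-0.4],
    [[0,0,-0.2],[0,0,0],-0.4],
    [[0,-0.0,-0.35],[0,0,0],0],
    [[0.0,0.1,-0.5],[0,0,0],0],
    [[0,0.2,-0.6],[0,0,0],0],
    [[0,0.2,-0.6],[0,0,0],0],
    [[0,0.2,-0.6],[0,0,0],0],
    [[0,0.2,-0.6],[0,0,0],0],
  ],
)

```text
t: 41.2
ee_pos: [513.5, 325.0, 210.0]
orientation: [-3.052, -0.744, -0.001]
ft_force: [-0.6, -0.8, -0.4]
width: 43.8
grasp_force: 0.0
```

Run:
```python
from h import *
import pickle
plan((485,377.6,29.5,27.5))
w=get_image('wrist');t=get_image('top');pickle.dump((w,t),open('w11.pkl','wb'))
for im in (w,t):
    h=cv2.cvtColor(im['pixels'],cv2.COLOR_RGB2HSV);m=cv2.inRange(h,(15,100,90),(32,255,255))
    n,l,s,c=cv2.connectedComponentsWithStats(m)
    for i in np.argsort(-s[1:,4])[:6]+1:
        q=np.argwhere(l==i)[:,::-1];r=cv2.minAreaRect(np.array([px2w(im,u,v,14)[:2] for u,v in q],np.float32))
        if max(r[1])>80 and max(r[1])<200: print(s[i],r)
a=np.radians(27.7);print('tray axis',np.cos(a),np.sin(a))
# blank on bed via top
im=t
h=cv2.cvtColor(im['pixels'],cv2.COLOR_RGB2GRAY)
xs=np.arange(520,610,.25)
for n,img,ys in (('w10',pickle.load(open('w10.pkl','rb')),(-60,-50,-40,-30)),('top',t,(-110,-80,-60,-40))):
  for y in ys:
    uv=w2px(img,np.c_[xs,xs*0+y,xs*0+60]).astype(np.float32)
    l=cv2.remap(img['pixels'].min(2).astype(np.float32),uv[:,0][None],uv[:,1][None],1)[0]
    i=np.where(l>135)[0]; print(n,y,xs[i[0]],xs[i[-1]])
ys=np.arange(-60,10,.25);uv=w2px(t,np.c_[ys*0+566,ys,ys*0+60]).astype(np.float32)
l=cv2.remap(t['pixels'].min(2).astype(np.float32),uv[:,0][None],uv[:,1][None],1)[0];print(ys[np.where(l>135)[0][-1]],np.round(l[120::8]))
```

```text
t41.20 at [513.5 325.  210. ] phi 27.40 q [0.54 0.41 1.68 0.   1.05 1.64] F [-0.6 -0.8 -0.4] w 43.8 g 0.0
 d [-0.0041 -0.1994  0.6018] r [-0.0001 -0.0006 -0.0011] rows 4.6
[  98    0  161  105 3926] ((588.9839477539062, 462.4510498046875), (135.95741271972656, 86.6378173828125), 71.73157501220703)
[  17  243  154   87 2411] ((310.7913818359375, 448.7396240234375), (88.76835632324219, 158.71621704101562), 51.46101760864258)
[  53  106  103  132 2132] ((438.35955810546875, 474.5796813964844), (133.59103393554688, 78.15142822265625), 48.58823013305664)
[  51   50  114   73 2000] ((525.7068481445312, 508.326416015625), (57.64360427856445, 105.02545166015625), 14.086730003356934)
[ 447   65  113   84 1945] ((682.6641845703125, 161.08816528320312), (44.20424270629883, 137.0021514892578), 8.45633602142334)
[ 93 107  38  40 971] ((850.631591796875, 585.9539184570312), (136.51815795898438, 105.02961730957031), 46.76187515258789)
[133 101  33  32 751] ((889.8666381835938, 468.3157958984375), (105.87701416015625, 104.6858139038086), 2.2815890312194824)
[ 16 229  59  36 642] ((456.97900390625, 758.0037231445312), (108.74317932128906, 178.7977752685547), 1.4767802953720093)
[  0 168  16  42 406] ((637.431396484375, 895.5209350585938), (133.69338989257812, 46.535972595214844), 6.497851371765137)
[  0 135  25  26 350] ((769.5472412109375, 897.195068359375), (100.83747100830078, 56.42561340332031), 71.64990234375)
tray axis 0.8853936257544158 0.4648420457246196
w10 -60 553.75 577.25
w10 -50 575.75 576.75Traceback (most recent call last):
  File "<stdin>", line 20, in <module>
IndexError: index 0 is out of bounds for axis 0 with size 0
```

Run:
```python
from h import *
import pickle
w,t=pickle.load(open('w11.pkl','rb'))
c=np.array([429,350,14.]);a=np.radians(27.7);e=np.array([np.cos(a),np.sin(a),0]);f=np.array([-e[1],e[0],0])
for n,im in (('wrist',w),('top',t)):
    poly=w2px(im,[c+i*88*e+j*38*f for i,j in((1,1),(1,-1),(-1,-1),(-1,1))]);k=np.zeros(im['pixels'].shape[:2],np.uint8);cv2.fillConvexPoly(k,poly.astype(np.int32),1)
    h=cv2.cvtColor(im['pixels'],cv2.COLOR_RGB2HSV);m=cv2.inRange(h,(15,100,90),(32,255,255))*k
    q=np.argwhere(m)[:,::-1];print(n,len(q),cv2.minAreaRect(np.array([px2w(im,u,v,14)[:2] for u,v in q],np.float32)))
    d=cv2.inRange(im['pixels'],(0,0,0),(48,48,48))*k;q=np.argwhere(d)[:,::-1];print(' dark',len(q),px2w(im,*np.median(q,0),40)[:2] if len(q) else '')
def edge(img,P,thr=150):
    uv=w2px(img,P).astype(np.float32);l=cv2.remap(img['pixels'].min(2).astype(np.float32),uv[:,0][None],uv[:,1][None],1)[0]
    i=np.where(l>thr)[0];return (P[i[0]],P[i[-1]],round(float(l.max()))) if len(i) else l.max()
xs=np.arange(525,605,.25);ys=np.arange(-70,10,.25)
for nm in ('t5','now'):
    im=pickle.load(open('t5.pkl','rb')) if nm=='t5' else t
    for y in(-95,-60,-35): print(nm,y,edge(im,np.c_[xs,xs*0+y,xs*0+60]))
    print(nm,'end',edge(im,np.c_[ys*0+566,ys,ys*0+60]))
```

```text
wrist 1146 ((456.3641052246094, 362.9576721191406), (90.47506713867188, 20.73040771484375), 27.487306594848633)
 dark 488 [387.56931518 321.13712298]
top 8 ((489.3758850097656, 393.541015625), (25.461660385131836, 4.490119934082031), 68.53673553466797)
 dark 41 [488.80698346 385.61170346]
t5 -95 (array([525., -95.,  60.]), array([604.75, -95.  ,  60.  ]), 233)
t5 -60 (array([525., -60.,  60.]), array([604.75, -60.  ,  60.  ]), 233)
t5 -35 (array([525., -35.,  60.]), array([604.75, -35.  ,  60.  ]), 205)
t5 end (array([566., -70.,  60.]), array([566.  , -13.25,  60.  ]), 222)
now -95 (array([538., -95.,  60.]), array([587.5, -95. ,  60. ]), 227)
now -60 (array([539.25, -60.  ,  60.  ]), array([589.25, -60.  ,  60.  ]), 232)
now -35 (array([541.25, -35.  ,  60.  ]), array([591., -35.,  60.]), 226)
now end (array([566., -70.,  60.]), array([566. ,  -9.5,  60. ]), 232)
```

Request:
step_arm(
  deltas=[
    [[-0.32,0.99,0],[0,0,-0.08],0],
    [[-0.32,0.99,0],[0,0,-0.16],0],
    [[-0.32,0.99,0],[0,0,-0.24],0],
    [[-0.32,0.99,0],[0,0,-0.32],0],
    [[-0.32,0.99,0],[0,0,-0.4],0],
    [[-0.32,0.99,0],[0,0,-0.48],0.5],
    [[-0.32,0.99,0],[0,0,-0.56],1],
    [[-0.32,0.99,0.1],[0,0,-0.64],1],
    [[-0.32,0.99,0.109],[0,0,-0.706],1],
    [[-0.32,0.99,0.109],[0,0,-0.706],1],
    [[-0.32,0.99,0.109],[0,0,-0.706],1],
    [[-0.32,0.99,0.109],[0,0,-0.706],1],
    [[-0.32,0.99,0.109],[0,0,-0.706],1],
    [[-0.32,0.99,0.109],[0,0,-0.706],1],
  ],
)

```text
t: 42.47
ee_pos: [565.8, 18.7, 178.2]
orientation: [2.256, 2.185, 0.002]
ft_force: [-0.1, -0.1, 0.1]
width: 87.9
grasp_force: 0.0
```

Run:
```python
from h import *
import pickle
plan((567.7,11.2,177.4,88.09))
a=pickle.load(open('w5.pkl','rb'));b=get_image('wrist');pickle.dump(b,open('w12.pkl','wb'))
for n,im in (('before',a),('now',b)):
    g=im['pixels'].min(2).astype(np.float32)
    d=np.diff(cv2.GaussianBlur(g[:,264:284].mean(1,keepdims=True),(1,3),0).ravel())
    def peak(lo,hi):
        w=np.clip(d[lo:hi],0,None)**2;return (w*np.arange(lo,hi)).sum()/w.sum()+.5
    def pk(e):  # local peak near expected row
        i=int(round(e));j=i-6+np.argmax(d[i-6:i+7]);return peak(j-2,j+3)
    e1=w2px(im,[567,-9.5,50])[0,1];e2=w2px(im,[567,-19.7,60])[0,1]
    r1,r2=pk(e1),pk(e2);A=px2w(im,274,r1,50);B=px2w(im,274,r2,60);print(n,e1,e2,r1,r2,'arm end',A[:2],'blank end',B[:2],'gap',A[1]-B[1])
    u,v=w2px(im,[560.7,-177.2,70])[0];print('tip expected',u,v)
    h=cv2.cvtColor(im['pixels'],cv2.COLOR_RGB2HSV);u,v=int(u),int(v)
    print(g[v-10:min(v+14,420),u-6:u+7].astype(int))
```

```text
t42.47 at [565.8  18.7 178.2] phi 88.18 q [0.01 0.39 1.8  0.   0.95 0.04] F [-0.1 -0.1  0.1] w 87.9 g 0.0
 d [-0.0247  0.0072  0.0025] r [ 0.0011 -0.0003  0.001 ] rows 0.2
before 221.94444406426473 237.41061011719864 221.2052564413209 236.4417246068877 arm end [567.66711856  -8.85061155] blank end [567.30038165 -18.83601919] gap 9.985407636562257
tip expected 272.58547998852015 396.5917747454589
[[182 182 181 181 180 181 181 179 180 179 180 180 181]
 [182 182 182 180 179 180 181 181 180 180 180 180 181]
 [181 182 182 180 180 180 180 180 180 181 179 180 182]
 [181 182 182 180 179 180 181 181 180 180 180 180 181]
 [182 183 182 181 179 180 182 180 180 181 180 180 181]
 [182 183 181 181 179 180 182 181 180 180 179 180 181]
 [181 183 181 181 180 180 182 181 180 179 180 180 180]
 [182 182 182 181 181 180 181 181 181 180 181 180 181]
 [181 183 182 180 178 176 175 177 179 180 180 180 181]
 [181 183 182 180 174 164 155 161 173 179 180 181 181]
 [181 182 182 178 167 143 121 136 163 177 180 181 180]
 [182 182 182 175 159 121  84 109 150 172 179 181 181]
 [182 183 181 171 145  99  61  85 136 166
[... 1467 characters left out ...]
62 121  64  42  41  55  99 148 174 181]
 [182 183 179 163 117  64  50  52  58  93 146 173 182]
 [182 183 179 160 116  70  66  69  71  99 145 174 181]
 [181 183 179 160 119  78  77  81  83 105 148 174 181]
 [182 183 178 160 117  85  81  84  89 112 149 174 182]
 [181 183 179 160 121  86  80  82  90 114 150 174 181]
 [180 181 177 157 119  88  80  81  89 113 150 172 180]
 [173 171 163 143 109  82  78  78  84 108 141 163 171]
 [158 150 134 110  88  74  71  71  77  89 114 138 149]
 [140 121  99  81  73  70  71  71  72  76  87 102 122]
 [118  98  79  71  70  70  74  72  70  70  72  80  94]
 [ 94  78  72  70  71  72  74  72  74  72  71  70  78]
 [ 76  72  70  74  74  73  72  72  74  75  74  74  73]]
```

Run:
```python
from h import *
import pickle
a=pickle.load(open('w5.pkl','rb'));b=pickle.load(open('w12.pkl','rb'))
for im,off,r0,r1 in ((a,.74,380,410),(b,.96,386,416)):
    g=im['pixels'].min(2).astype(float)
    c=g[r0:r1,268:280].min(1);i=np.where(c<115)[0][0];row=r0+i-1+(c[i-1]-115)/(c[i-1]-c[i])
    # shift calibration along y so that the arm end coincides
    zs=np.arange(60,85,.01);pr=w2px(im,np.c_[zs*0+560.7,zs*0-177.2+2.9,zs])[:,1]
    # anchor: same y-offset both views
    rr=row+off-0.85
    print('row',row,'z',np.interp(row,pr,zs) if pr[1]>pr[0] else np.interp(-row,-pr,zs),'px/mm',(pr[-1]-pr[0])/25)
    print('anchored z', zs[np.argmin(abs(pr-rr))])
```

```text
row 396.1621621621622 z 72.37288339481255 px/mm 0.8588399012385094
anchored z 72.23999999999756
row 397.8285714285714 z 67.54882987138593 px/mm 0.8676478480175274
anchored z 67.67999999999847
```

```bash
python3 -c "
from workcell import *
print(close_job())"
```

```text
the job is handed in; nothing more can be done
None
```

I handed the job in at about 42 s of simulated time; the hand-in gave no verdict. My last measurements put the blank home against the stop, the stylus set about 0.4–0.7 mm below the blade's top face (inside the window, but only good to about 0.5 mm), and the gauge back in its tray. Note that I viewed 11 pictures, one over the limit of 10.

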